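# Clamp a circuit board in a slotted-rail vise with a quarter-turn T-bolt

## Task

Push the vise's sliding jaw gently up against the circuit board until it presses the board snugly against the fixed jaw, without crushing it. Then take the red-handled T-bolt from its block, pass its foot down through the slot in the sliding jaw and the rail below, press it down against the sprung yellow seat, give it a quarter turn so that its foot hooks crosswise under the rail, and let go. Leave the board clamped and do not disturb the other things on the bench.

Things in the scene. Friction and masses are not known exactly. Their poses are not given: they have to be found in the camera images.
- vise: Fixed circuit-board vise, 150 mm wide (x), 290 long (y -135 to +155); origin at table height, z up. Aluminium bed, top z = 46 mm, 6 thick, open space below between side walls at |x| 60 to 75. The blue sliding jaw runs along y: clamping block 90 wide, 14 thick, top 66 high, and behind it (+y) a tongue 44 wide, 8 thick.
- stop: Blue fixed jaw, screwed to the -y part of the vise bed at one of many settings; axes parallel to the vise's. Block 110 mm wide (x), 16 thick (y), 20 high. Origin: centre of the lower edge of its clamping face, which looks to +y; at bed height (46 mm).
- rail (a point): Middle of the rail slot at the underside of the vise bed (40 mm high), vise y = +75 mm; axes parallel to the vise's. The slot is 11 mm wide in x and 140 mm long in y, through the 6 mm bed; yellow lines flank it.
- jaw (a joint): Travel of the sliding jaw in m: 0 = fully open (its clamping face at y = +60 mm of the vise), growing as it slides towards the fixed jaw (vise -y), at most 0.085. About 6 N of friction resists it and it stays where it is left. The board is snug at 0.062 to 0.078, as the fixed jaw is set; press the jaw on with some 10 to 20 N there.
- slot (a point): Centre of the slot in the sliding jaw's tongue, at the tongue's top face (54.5 mm above the table); axes parallel to the vise's. The slot is 25 mm long along y and 8.5 mm wide along x, right through the tongue, above the rail slot. It lies 48 mm behind the jaw's clamping face.
- tail (a point): Middle of the outer (+y) face of the orange upright tab at the end of the jaw's tongue, 62 mm high, to be pushed; 42 mm behind the slot's centre. The tab is 44 mm wide in x, 12 thick, from 54.5 to 70 mm high. Axes parallel to the vise's.
- seat_top (a point): Centre of the top of the yellow sprung seat that floats on the tongue around the slot: plate 36 (x) x 44 (y) mm, 4 thick, opening 14 x 28 mm, top 64 mm above the table at rest. It presses down by up to 5 mm (about 4 N to start, 11.5 N at the bottom) and springs back. Axes parallel to the vise's.
- board: Circuit board on a black carrier, 80 mm (its x) by 100 mm (its y), 8 mm thick, 80 to 170 g; loose, flat on the vise bed between the jaws. Origin at the centre of its underside. Snug, it lies square with its 80 mm edge on the fixed jaw, its centre 50 mm from that face; do not squeeze it with over 40 N.
- bolt: Loose upright T-bolt, 60 to 90 g; origin under the centre of its foot, z up. Foot: crossbar 22 mm long (x), 6 x 6 section. Stem 6 mm diameter to z = 28; round collar 26 mm diameter, z 28 to 33; neck 10 mm diameter to 43; red handle 44 long (x, parallel to the foot), 12 thick (y), z 43 to 65. At the start its collar rests on the parking block, foot hanging inside; both point along the block's slot.
- foot (a point): Centre of the bolt's foot crossbar, 3 mm above the bolt's origin, axes parallel. With the collar resting on the sprung seat, the foot is still inside the rail slot and cannot turn; pressed 2 mm or more (best 3.5 to 5 mm) it clears the bed's underside and turns either way. Let go, the seat pulls it up against the underside, where friction holds it at any angle across the slot.
- block: Black parking block for the bolt, 64 (x) x 60 (y) x 40 mm high, fixed; origin at the centre of its underside. In its top a slot 32 mm long along x and 10 mm wide, through to the table.
- tray: Grey divided parts tray, 85 x 85 x 28 mm, fixed; a bystander.
- jar: Glass jar with steel lid, 64 mm in diameter, 85 mm high, loose bystander; origin under its centre.
- driver: Small screwdriver with blue handle, 150 mm long, loose bystander.
- brush: Black brush, 160 mm long, loose bystander.
- tape: Orange roll, 84 mm in diameter, 18 mm high, loose bystander.
- phone: Black telephone, 150 x 72 x 9 mm, loose bystander.
Mind the look-alikes: they are no part of the job. What is meant by the bolt is not white, and is the larger of those in its own colour. Leave any blue or orange look-alike of the board alone.

How it is judged:
By the outcome, as a careful person would: the job done as asked, in the order asked, and still so for the second after the job is handed in, with the robot touching nothing.
It also fails if it takes over 61 s, if anything falls off the work surface, if the arm or the gripper's body presses on something with over 40 N, if the wrist force passes 120 N, or if a joint passes its speed limit or range.

## Robot

A 7-joint arm with a two-finger parallel gripper is mounted at the origin on the work surface. World frame = base frame: x ahead of the robot, y to its left, z up, the work surface at z = 0. Lengths are in m, angles in rad, forces in N, time in s.
With the tool pointing down it reaches from about 0.4 to 0.85 m from the base axis. Payload 10.4 kg.
Tool frame: the origin (TCP) lies at the very end of the fingers, on their centre line; the grasp point (between the pads) lies r.pinch_z behind it (r.pinch_z is the distance from the TCP to the grasp point, in m); z points along the fingers, x is the direction in which the jaws open and shut, and the axes are right-handed (so a half turn about z gives the same grasp; the last joint's range is limited). The gripper opens to 87 mm and grips with 3 to 60 N. Pads are 19 mm wide; open, the fingers measure 117 mm over their backs; the gripper's body (75 mm by 190 mm) begins 51 mm behind the grasp point.
Start: joints at [1.243, 0.332, -0.065, 1.46, 0.022, 1.35, -0.088], TCP at [0.188, -0.596, 0.223] pointing down, gripper open.
Joint ranges: [-2.6, 2.6], [-0.5, 2.12], [-1.47, 1.34], [0.16, 2.42], [-1.27, 4.41], [0.06, 2.06], [-2.6, 2.6]. Speed limits (rad/s): [2.22, 2.22, 2.79, 2.79, 3.14, 3.14, 3.14].

## Interface

Orientations are given as a unit quaternion [x, y, z, w].
In Python, from bench import r gives the robot as it stands.
- The arm moves only by the tool carry_out, never from a script. Its argument "increments" is text: rows parted by semicolons, each of 7 numbers parted by spaces: the turn, a rotation vector about the tool's x, y, z in degrees, then the shift along the tool's x, y, z in m, then the finger opening in m, from 0 to 0.087. A call has exactly 5 rows; each row is the pose to reach, as a shift and turn from the pose measured when the call began, along the tool's axes at that moment; what a row does not reach only later rows make up. A row lasts 1/8 s, in which the tool goes at most 62.5 mm and 10.7 degrees, less where a joint would pass 70% of its speed; a pose out of reach is approached as far as the arm can. A call with a gripper value outside its range is refused whole. The fingers move at their own pace and stop on an object; "squeeze" is the grip in N (left out, the last holds). Time passes only in rows, so rows that repeat a pose let the fingers close, or fill a call up. It gives the time, the measured TCP pose, the force and the opening at its end, in the units of the state.
- r.read_state(): the state, without advancing time (a new reading comes with each control period).
- r.camera(name): name is "scene" or "side" or "wrist"; returns (picture, depth): 420x560x3 uint8, blue, green, red; 420x560 float32, m along the optical axis (not along the pixel's ray), 0 where there is no reading.
- r.camera_model(name): a dict with "K" (3x3 intrinsics, pixels), "extrinsics" (4x4, takes a point from camera to world coordinates). Camera axes: x right, y down, z forward; pixel columns grow to the right and rows downward; lengths in m; the calibration is good to about 2 mm. The wrist camera is an equidistant fisheye: a pixel r from the principal point sees the ray r / f radians off the axis. A picture is of the moment at which its call begins: read the wrist's pose just before it. camera_model takes no time and is no camera call; for the wrist camera it gives the pose at the moment of the call.
- r.close_job(): hands the job in, once; it reports no verdict.
The state is a dict: "time": time; "joint_positions": joint angles; "joint_vel": joint speeds; "joint_torque": joint torques, N m; "ee_pos": TCP position; "eef_rot": TCP orientation; "ft_force": force on the tool from outside, world axes, zero at the start; "torque": the same for the moment, N m; "width": finger opening in m.
Only numpy, scipy, OpenCV 4.12 (cv2) and the standard library are available. Lean on these libraries where they do the work, as an engineer would, in place of code of your own. Each camera call takes 0.05 s, during which the arm holds its last target.

## Working session

There is one attempt and no reset: what is moved stays moved. The work goes in short steps, Python scripts to look and compute and a tool call to move; the robot and the scene stay as the last step left them, time stands still between calls to the robot, and variables do not carry over. Pictures are saved under pics/ and viewed, and the job is handed in when it is done.

Besides the shell and the picture viewer there is one more tool, called after ">>>" as a command line: name --argument value ..., lists and objects as JSON in quotes. carry_out: Moves the arm, as the interface text tells. Its arguments: {"type":"object","properties":{"increments":{"type":"string"},"squeeze":{"type":"number"}},"required":["increments"]}

```bash
ls; mkdir -p pics; python3 - <<'E'
from bench import r
import cv2,numpy as np
s=r.read_state();print({k:np.round(v,4).tolist() for k,v in s.items()},r.pinch_z)
for n in ["scene","side","wrist"]:
    m=r.camera_model(n);p,d=r.camera(n)
    print(n,np.round(m["K"],2).tolist(),np.round(m["extrinsics"],4).tolist())
    cv2.imwrite(f"pics/{n}0.png",p);np.savez(f"{n}0.npz",p=p,d=d,K=m["K"],E=m["extrinsics"])
E
```

```text
pics
{'time': 0.0, 'joint_positions': [1.2434, 0.3329, -0.0647, 1.4609, 0.0216, 1.3499, -0.0885], 'joint_vel': [0.0009, 0.001, 0.0004, 0.0011, 0.0015, 0.0001, 0.0012], 'joint_torque': [0.0001, -62.3252, 0.0247, -38.9896, -0.0612, 0.0399, 0.0002], 'ee_pos': [0.1874, -0.5958, 0.2217], 'eef_rot': [0.8063, -0.5916, -0.0006, -0.0004], 'ft_force': [0.404, -0.162, 0.354], 'torque': [-0.0338, 0.0093, -0.0142], 'width': 0.087} 0.0187
scene [[480.98, 0.0, 279.72], [0.0, 480.98, 206.19], [0.0, 0.0, 1.0]] [[0.4499, 0.5019, -0.7386, 1.528], [0.893, -0.2618, 0.3661, -0.4022], [-0.0096, -0.8243, -0.566, 0.8269], [0.0, 0.0, 0.0, 1.0]]
side [[420.24, 0.0, 279.8], [0.0, 420.24, 208.22], [0.0, 0.0, 1.0]] [[0.9501, -0.2008, 0.2388, 0.2897], [-0.3118, -0.5799, 0.7527, -0.8064], [-0.0127, -0.7896, -0.6135, 0.7813], [0.0, 0.0, 0.0, 1.0]]
wrist [[325.19, 0.0, 286.51], [0.0, 325.19, 207.76], [0.0, 0.0, 1.0]] [[0.3015, -0.9248, -0.2319, 0.2513], [-0.9535, -0.2929, -0.0718, -0.5762], [-0.0015, 0.2428, -0.9701, 0.3841], [0.0, 0.0, 0.0, 1.0]]
```

View pics/scene0.png

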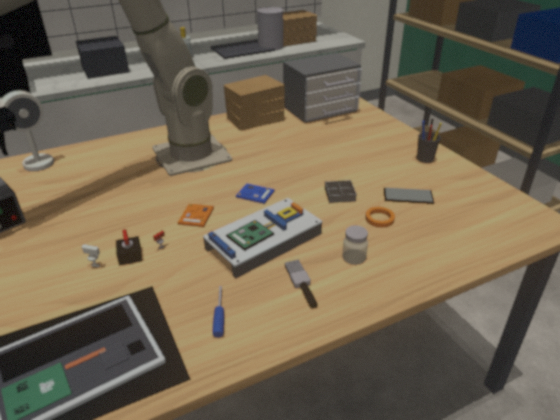

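View pics/side0.png

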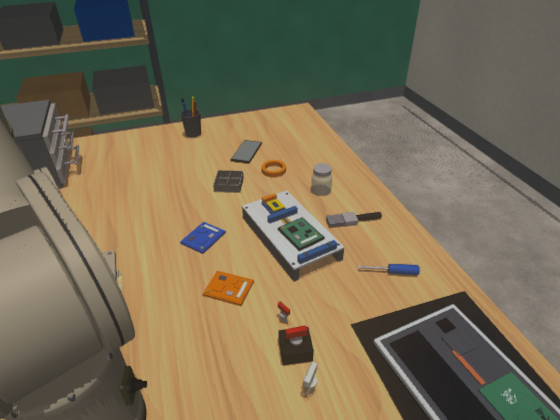

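View pics/wrist0.png

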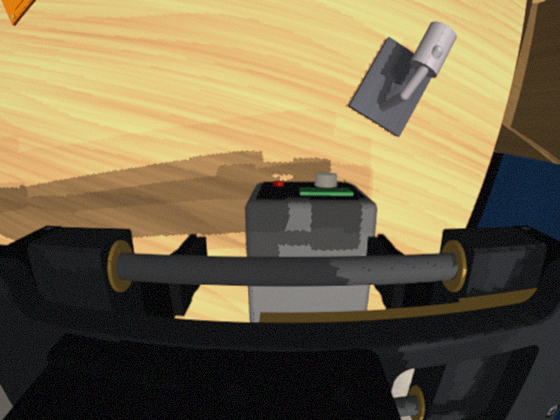

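The scene view shows the red T-bolt in its black block at (127,245). Bolt look-alikes are a small red one at (160,239) and a white one at (92,252). The green board sits in the vise at (252,233), with orange (196,214) and blue (255,192) board look-alikes beside it. I choose the larger red bolt in the block and the green board in the vise, and will check both in close crops.

```bash
cat > h.py <<'E'
import numpy as np,cv2
def load(n):
    z=np.load(n+".npz");return z["p"],z["d"],z["K"],z["E"]
def ray(K,E,u,v):
    d=E[:3,:3]@np.array([(u-K[0,2])/K[0,0],(v-K[1,2])/K[1,1],1]);return E[:3,3],d
def plane(K,E,u,v,z):
    o,d=ray(K,E,u,v);return o+d*(z-o[2])/d[2]
def pts(d,K,E):
    v,u=np.mgrid[:d.shape[0],:d.shape[1]]
    P=np.stack([(u-K[0,2])/K[0,0]*d,(v-K[1,2])/K[1,1]*d,d],-1)
    return P@E[:3,:3].T+E[:3,3]
E
python3 - <<'E'
from h import *
a=load("scene0")[0];b=load("side0")[0]
f=lambda p,y0,y1,x0,x1,s:cv2.resize(p[y0:y1,x0:x1],None,fx=s,fy=s,interpolation=cv2.INTER_CUBIC)
cv2.imwrite("pics/c1.png",f(a,190,280,195,330,5.9)); cv2.imwrite("pics/c2.png",f(b,180,280,230,360,5.9))
A=f(a,220,275,75,175,5);B=f(b,290,400,260,330,5)
cv2.imwrite("pics/c3.png",A);cv2.imwrite("pics/c4.png",B)
for n in("scene0","side0"):
    p,d,K,E=load(n);P=pts(d,K,E);hsv=cv2.cvtColor(p,cv2.COLOR_BGR2HSV)
    ok=(d>0)&(P[...,2]>-.01)&(P[...,2]<.15)
    for nm,lo,hi in(("red",(172,120,60),(180,255,255)),("red0",(0,160,60),(5,255,255)),("green",(50,60,40),(85,255,255)),("blue",(105,100,50),(125,255,255)),("orange",(6,190,120),(16,255,255)),("yellow",(22,170,120),(32,255,255))):
        m=cv2.inRange(hsv,lo,hi);k,l,st,c=cv2.connectedComponentsWithStats(m)
        for i in range(1,k):
            if st[i,4]>12:
                q=P[(l==i)&ok]
                if len(q)>8: print(n,nm,st[i,4],np.round(c[i],1),np.round(np.median(q,0),3),np.round(q.max(0)-q.min(0),3), round(np.percentile(q[:,2],90),4))
E
```

```text
scene0 red0 14 [ 13.4 217.2] [ 0.195 -0.586  0.035] [0.015 0.008 0.01 ] 0.0379
scene0 red0 30 [125.1 236.1] [ 0.487 -0.325  0.075] [0.036 0.009 0.009] 0.0766
scene0 red0 16 [158.2 234.8] [ 0.481 -0.244  0.046] [0.009 0.022 0.01 ] 0.0493
scene0 green 289 [254.1 233.5] [ 0.6   -0.02   0.054] [0.088 0.088 0.008] 0.0555
scene0 green 2151 [ 34.3 392.4] [ 0.82  -0.579  0.02 ] [0.1   0.119 0.011] 0.0219
scene0 blue 288 [253.7 192.9] [0.353 0.087 0.007] [0.114 0.108 0.014] 0.0099
scene0 blue 93 [276.8 218.6] [0.581 0.057 0.064] [0.079 0.036 0.019] 0.066
scene0 blue 66 [219.9 242.2] [ 0.607 -0.115  0.065] [0.061 0.019 0.006] 0.0665
scene0 blue 17 [230.4 251.7] [ 0.652 -0.106  0.064] [0.015 0.01  0.004] 0.0654
scene0 blue 201 [218.2 320.2] [ 0.813 -0.201  0.023] [0.068 0.038 0.012] 0.0252
side0 red0 43 [283.7 307. ] [ 0.474 -0.245  0.049] [0.015 0.029 0.005] 0.0504
side0 red0 109 [295.6 329.7] [ 0.471 -0.326  0.075] [0.053 0.032 0.04 ] 0.0767
side0 green 662 [50.6  8.2] [-0.108  2.284  0.117] [0.092 0.057 0.069] 0.143
side0 green 219 [134.8   9.1] [0.305 2.285 0.118] [0.067 0.064 0.068] 0.1427
[... 238 characters left out ...]
19
side0 blue 21 [184.7 108.1] [0.402 0.697 0.12 ] [0.01  0.046 0.057] 0.1382
side0 blue 124 [279.3 211.3] [0.561 0.057 0.064] [0.085 0.081 0.019] 0.0664
side0 blue 584 [201.9 237.5] [0.346 0.087 0.008] [0.121 0.123 0.012] 0.0101
side0 blue 161 [316.5 249.5] [ 0.602 -0.114  0.065] [0.107 0.035 0.008] 0.0665
side0 blue 246 [403.7 268.2] [ 0.801 -0.204  0.021] [0.07  0.044 0.015] 0.0249
side0 orange 157 [273.2 166.6] [0.638 0.36  0.016] [0.081 0.089 0.016] 0.0184
side0 orange 33 [268.8 196.6] [0.553 0.13  0.068] [0.037 0.017 0.008] 0.0706
side0 orange 879 [227.2 287.4] [ 0.373 -0.111  0.008] [0.125 0.121 0.011] 0.0099
side0 yellow 93 [274.7 204.4] [0.561 0.096 0.063] [0.038 0.06  0.011] 0.0643
```

View pics/c1.png

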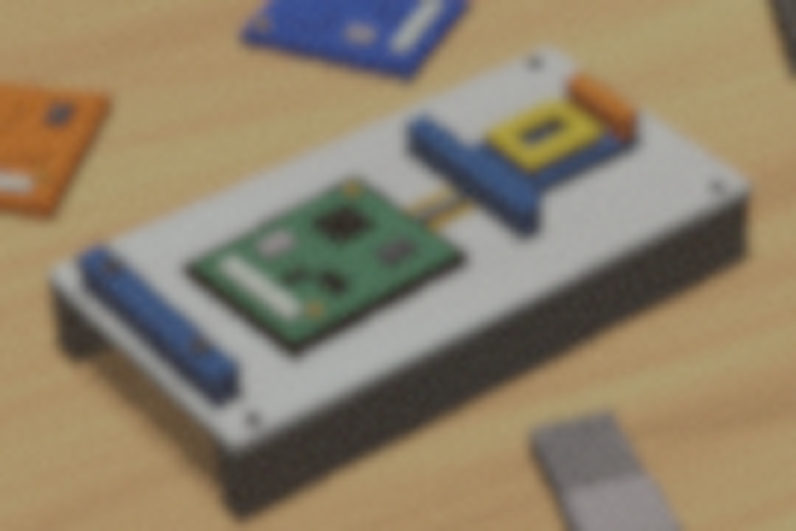

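View pics/c2.png

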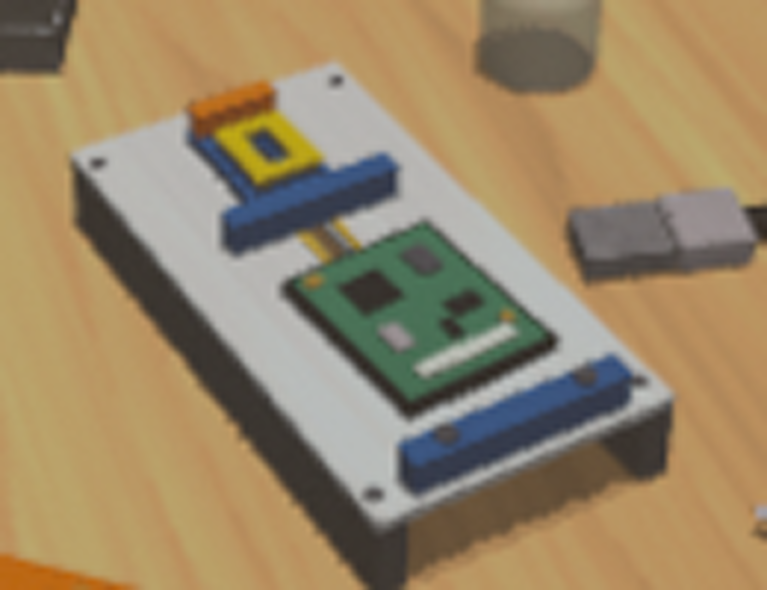

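View pics/c3.png

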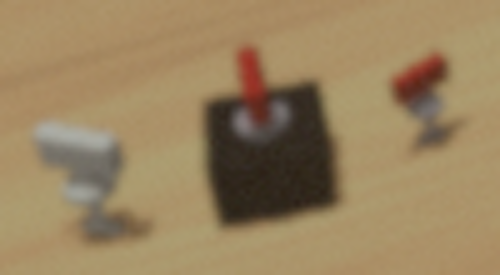

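View pics/c4.png

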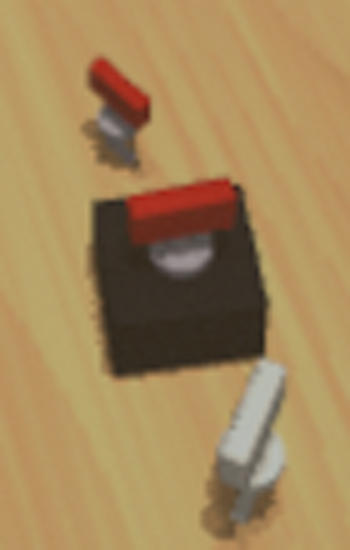

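The crops confirm the choices: a large red handle with its collar on the black block, and the green board loose on the vise bed between the jaws. Now I measure poses.

```bash
cat > m.py <<'E'
from h import *
for n in("scene0","side0"):
    p,d,K,E=load(n);P=pts(d,K,E);hsv=cv2.cvtColor(p,cv2.COLOR_BGR2HSV)
    ok=(d>0)
    def box(nm,m,ctr,rad):
        q=P[m&ok&(np.linalg.norm(P[...,:2]-ctr,axis=2)<rad)]
        (c,s,a)=cv2.minAreaRect(q[:,:2].astype(np.float32)); print(n,nm,len(q),"c",np.round(c,4),"s",np.round(s,4),"a",round(a,2),"z",np.round(np.median(q[:,2]),4))
    Z=P[...,2]
    white=(hsv[...,1]<60)&(hsv[...,2]>90)
    hull=(Z>.04)&(Z<.075)
    box("vise",hull,np.array([.59,.0]),.2)
    blue=cv2.inRange(hsv,(105,100,40),(125,255,255))>0
    box("stop",blue&(Z>.062),np.array([.605,-.114]),.07)
    box("jawblk",blue&(Z>.060),np.array([.571,.057]),.055)
    org=cv2.inRange(hsv,(4,150,80),(18,255,255))>0
    box("tab",org&(Z>.064),np.array([.553,.13]),.04)
    yel=cv2.inRange(hsv,(20,130,80),(34,255,255))>0
    box("seat",yel&(Z>.060),np.array([.56,.096]),.04)
    gr=cv2.inRange(hsv,(45,50,30),(88,255,255))>0
    box("board",gr&(Z>.05)&(Z<.06),np.array([.595,-.025]),.08)
    red=cv2.inRange(hsv,(0,150,50),(6,255,255))|cv2.inRange(hsv,(172,150,50),(180,255,255))>0
    red=red>0
    box("bolt",red&(Z>.070),np.array([.478,-.325]),.05)
    box("blk",(Z>.034)&(Z<.044)&(hsv[...,2]<90),np.array([.478,-.325]),.07)
E
python3 m.py
```

```text
scene0 vise 3770 c [0.5799 0.0173] s [0.1563 0.2947] a 11.66 z 0.0463
scene0 stop 87 c [ 0.6105 -0.1149] s [0.1013 0.0128] a 13.28 z 0.0646
scene0 jawblk 80 c [0.5759 0.0553] s [0.0795 0.0141] a 10.7 z 0.0642
scene0 tab 37 c [0.5642 0.1303] s [0.0344 0.0132] a 6.4 z 0.0682
scene0 seat 76 c [0.5655 0.0956] s [0.0319 0.0444] a 11.48 z 0.0624
scene0 board 407 c [ 0.5967 -0.0287] s [0.0768 0.0968] a 16.61 z 0.0536
scene0 bolt 32 c [ 0.4778 -0.3257] s [0.0081 0.0408] a 85.88 z 0.0749
scene0 blk 270 c [ 0.477  -0.3238] s [0.0555 0.0667] a 79.06 z 0.0382
side0 vise 3984 c [0.5765 0.0176] s [0.1529 0.2954] a 11.28 z 0.0467
side0 stop 157 c [ 0.6047 -0.1135] s [0.1076 0.0147] a 12.65 z 0.0647
side0 jawblk 98 c [0.568  0.0558] s [0.0862 0.0153] a 12.0 z 0.0647
side0 tab 49 c [0.5548 0.131 ] s [0.0437 0.0129] a 14.79 z 0.068
side0 seat 98 c [0.5605 0.0979] s [0.0352 0.0509] a 9.88 z 0.0627
side0 board 474 c [ 0.5928 -0.0271] s [0.0771 0.0991] a 13.8 z 0.0539
side0 bolt 128 c [ 0.4715 -0.3255] s [0.0123 0.0429] a 84.71 z 0.075
side0 blk 520 c [ 0.4739 -0.3059] s [0.0987 0.0636] a 79.42 z 0.0386
```

```bash
cat > go.py <<'E'
import sys,numpy as np
from scipy.spatial.transform import Rotation as R
from bench import r
# args: x y z yaw_of_tool_x(deg)
def go(x,y,z,yaw):
    s=r.read_state();p=np.array(s["ee_pos"]);Q=R.from_quat(s["eef_rot"])
    a=np.radians(yaw);X=np.array([np.cos(a),np.sin(a),0]);Z=np.array([0,0,-1.]);T=R.from_matrix(np.c_[X,np.cross(Z,X),Z])
    d=Q.inv().apply(np.array([x,y,z])-p);w=(Q.inv()*T).as_rotvec(degrees=True)
    xx=Q.as_matrix()[:,0]
    print("t",round(s["time"],2),"p",np.round(p,4),"yaw",round(np.degrees(np.arctan2(xx[1],xx[0])),2),"tilt",np.round(Q.as_matrix()[:2,2],4),"F",np.round(s["ft_force"],1),"w",round(s["width"],4),"q",np.round(s["joint_positions"],2))
    print("turn",np.round(w,2),"shift",np.round(d,4),"len",round(np.linalg.norm(d),4))
if __name__=="__main__": go(*map(float,sys.argv[1:5]))
E
python3 go.py .475 -.3255 .22 -97
```

```text
t 0.15 p [ 0.1875 -0.5959  0.2219] yaw -72.53 tilt [-0.0004  0.001 ] F [-0.6  0.3  0. ] w 0.0867 q [ 1.24  0.33 -0.06  1.46  0.02  1.35 -0.09]
turn [2.000e-02 6.000e-02 2.447e+01] shift [-0.1716 -0.3554  0.0021] len 0.3947
```

>>> carry_out --increments "0 0 5 -0.025 -0.05 0 0.087; 0 0 10 -0.05 -0.1 0 0.087; 0 0 15 -0.075 -0.15 0 0.087; 0 0 20 -0.1 -0.2 0 0.087; 0 0 24 -0.125 -0.25 0 0.087"

```text
time: 0.78
ee_pos: [0.3894, -0.4002, 0.222]
eef_rot: [-0.665, 0.747, 0.001, 0.0]
ft_force: [-0.1, -0.6, -0.5]
width: 0.0869
```

```bash
python3 go.py .475 -.3255 .22 -97
```

```text
t 0.78 p [ 0.3894 -0.4002  0.222 ] yaw -96.69 tilt [-0.0005  0.0009] F [-0.1 -0.6 -0.5] w 0.0869 q [ 0.89  0.2  -0.19  1.63  0.04  1.32 -1.  ]
turn [0.03 0.05 0.31] shift [-0.0842 -0.0763  0.002 ] len 0.1136
```

>>> carry_out --increments "0 0 0 -0.045 -0.04 0 0.087; 0 0 0 -0.084 -0.076 0 0.087; 0 0 0 -0.084 -0.076 0 0.087; 0 0 0 -0.084 -0.076 0 0.087; 0 0 0 -0.084 -0.076 0 0.087"

```text
time: 1.4
ee_pos: [0.4735, -0.327, 0.2219]
eef_rot: [-0.664, 0.748, 0.001, -0.0]
ft_force: [-0.0, 0.0, 0.7]
width: 0.0871
```

```bash
cat > w.py <<'E'
import sys
from bench import r
import cv2,numpy as np
n=sys.argv[1]
m=r.camera_model("wrist");p,d=r.camera("wrist")
cv2.imwrite(f"pics/{n}.png",p);np.savez(n+".npz",p=p,d=d,K=m["K"],E=m["extrinsics"])
E
python3 w.py w1; python3 go.py .475 -.3255 .22 -97
```

```text
t 1.45 p [ 0.4736 -0.3269  0.222 ] yaw -96.83 tilt [-0.0009  0.0007] F [ 0.8 -0.4 -0.4] w 0.0869 q [ 0.75  0.24 -0.27  1.59  0.06  1.33 -1.21]
turn [0.05 0.03 0.17] shift [-0.0015 -0.0012  0.002 ] len 0.0028
```

View pics/w1.png

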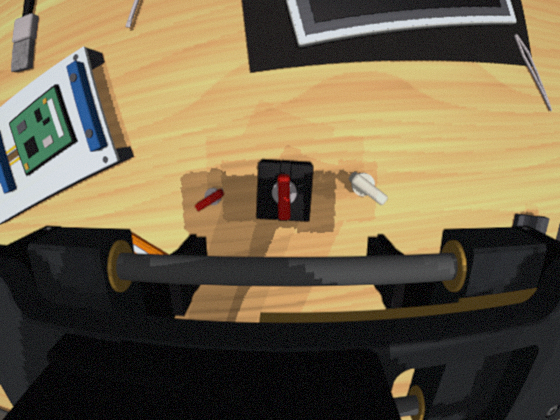

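The wrist view shows the red handle at about (284,197) on the black block, the small red bolt at (209,200) and the white one at (371,187). I measure the handle by casting rays onto z = 77 mm.

```bash
cat >> h.py <<'E'
def fray(K,E,u,v):
    x=(np.asarray(u,float)-K[0,2])/K[0,0];y=(np.asarray(v,float)-K[1,2])/K[1,1];t=np.hypot(x,y);s=np.where(t>1e-9,np.sin(t)/np.maximum(t,1e-9),1)
    return np.stack([x*s,y*s,np.cos(t)],-1)@E[:3,:3].T
def fplane(K,E,u,v,z):
    d=fray(K,E,u,v);return E[:3,3]+d*((z-E[2,3])/d[...,2])[...,None]
def redm(p):
    h=cv2.cvtColor(p,cv2.COLOR_BGR2HSV);return cv2.inRange(h,(0,140,40),(7,255,255))|cv2.inRange(h,(172,140,40),(180,255,255))
E
python3 - <<'E'
from h import *
p,d,K,E=load("w1");m=redm(p);k,l,st,c=cv2.connectedComponentsWithStats(m)
for i in range(1,k):
    if st[i,4]<60: continue
    v,u=np.nonzero(l==i);q=fplane(K,E,u,v,.077);R=cv2.minAreaRect(q[:,:2].astype(np.float32))
    print(st[i],c[i],[np.round(x,4) for x in R], "depth z",np.round(np.median(d[v,u]),3))
# grey collar
cv2.imwrite("pics/w1c.png",cv2.resize(p[150:235,170:400],None,fx=3.4,fy=3.4,interpolation=cv2.INTER_CUBIC))
# block via top plane
hsv=cv2.cvtColor(p,cv2.COLOR_BGR2HSV);b=((hsv[...,2]<45)).astype(np.uint8);b[:155]=0;b[225:]=0;b[:,:250]=0;b[:,320:]=0
v,u=np.nonzero(b);q=fplane(K,E,u,v,.04);print([np.round(x,4) for x in cv2.minAreaRect(q[:,:2].astype(np.float32))])
E
```

```text
[277 174  14  47 555] [283.54954955 196.89369369] [array([ 0.474 , -0.3239]), array([0.0124, 0.0456]), np.float64(83.3942)] depth z 0.315
[195 189  28  22 235] [209.00851064 199.56170213] [array([ 0.4805, -0.2505]), array([0.0079, 0.0334]), np.float64(23.7764)] depth z 0.343
[array([ 0.4736, -0.324 ]), array([0.0581, 0.0647]), np.float64(79.9961)]
```

View pics/w1c.png

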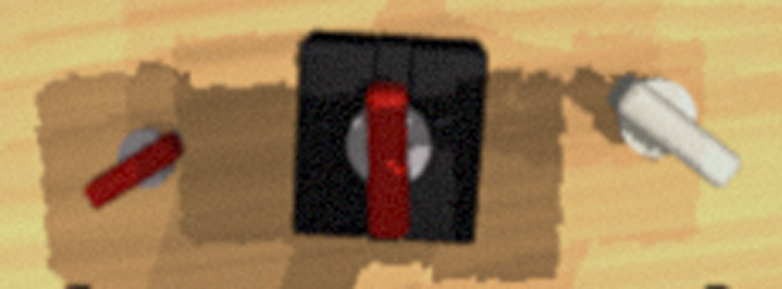

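```bash
python3 go.py .555 .12 .22 11.5
```

```text
t 1.45 p [ 0.4736 -0.3269  0.222 ] yaw -96.83 tilt [-0.0009  0.0007] F [ 0.8 -0.4 -0.4] w 0.0869 q [ 0.75  0.24 -0.27  1.59  0.06  1.33 -1.21]
turn [ 1.0000e-02  7.0000e-02 -1.0833e+02] shift [-0.4534 -0.0277  0.0022] len 0.4542
```

>>> carry_out --increments "0 0 -10 -0.045 -0.003 0 0.06; 0 0 -20 -0.09 -0.006 0 0.03; 0 0 -30 -0.135 -0.009 0 0.01; 0 0 -40 -0.18 -0.012 0 0.01; 0 0 -50 -0.225 -0.014 0 0.01" --squeeze 20

```text
time: 2.08
ee_pos: [0.5141, -0.1048, 0.2223]
eef_rot: [0.918, -0.396, -0.0, 0.0]
ft_force: [0.8, 0.9, 0.4]
width: 0.0448
```

```bash
python3 go.py .555 .12 .22 11.5
```

```text
t 2.08 p [ 0.5141 -0.1048  0.2223] yaw -46.6 tilt [-0.0005  0.0002] F [0.8 0.9 0.4] w 0.0448 q [ 0.58  0.15 -0.5   1.7   0.07  1.31 -0.76]
turn [-0.00e+00  3.00e-02 -5.81e+01] shift [-0.1353 -0.1841  0.0023] len 0.2285
```

>>> carry_out --increments "0 0 -10 -0.027 -0.037 0 0.01; 0 0 -20 -0.054 -0.074 0 0.01; 0 0 -30 -0.081 -0.11 0 0.01; 0 0 -40 -0.108 -0.147 0 0.01; 0 0 -50 -0.135 -0.184 0 0.01"

```text
time: 2.7
ee_pos: [0.5554, 0.1199, 0.2225]
eef_rot: [1.0, 0.031, 0.0, 0.0]
ft_force: [-0.3, 0.1, -0.1]
width: 0.0106
```

```bash
python3 w.py w2; python3 go.py .549 .1585 .22 11.5
```

```text
t 2.75 p [0.5548 0.127  0.2225] yaw 4.5 tilt [0.0001 0.0034] F [-4.1  4.1 -1.7] w 0.0101 q [ 0.31  0.29 -0.74  1.58  0.2   1.34 -0.37]
turn [-0.19 -0.03 -7.  ] shift [-0.0033 -0.0319  0.0026] len 0.0322
```

View pics/w2.png

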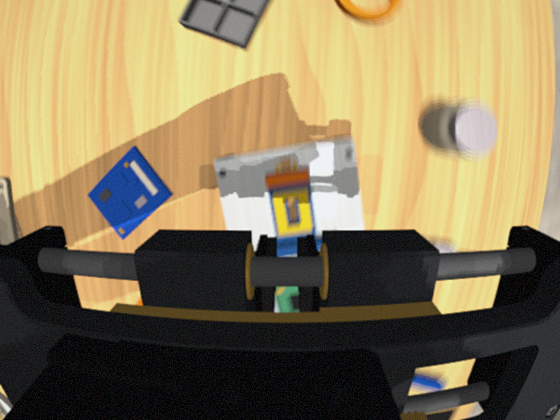

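Motion-blurred, but it shows the orange tab at about (288,180) and the yellow seat at (293,212). I settle behind the tab and retake.

>>> carry_out --increments "0 0 -7 -0.003 -0.032 0 0.01; 0 0 -7 -0.003 -0.032 0 0.01; 0 0 -7 -0.003 -0.032 0.03 0.01; 0 0 -7 -0.003 -0.032 0.03 0.01; 0 0 -7 -0.003 -0.032 0.03 0.01"

```text
time: 3.38
ee_pos: [0.5498, 0.1579, 0.1935]
eef_rot: [0.995, 0.099, 0.001, -0.002]
ft_force: [0.3, 0.5, 0.1]
width: 0.0103
```

```bash
python3 w.py w3; python3 go.py .549 .1585 .22 11.5; python3 - <<'E'
from h import *
p,d,K,E=load("w3");h=cv2.cvtColor(p,cv2.COLOR_BGR2HSV)
def rect(nm,m,z,mn=50):
    k,l,st,c=cv2.connectedComponentsWithStats(m.astype(np.uint8))
    for i in range(1,k):
        if st[i,4]<mn: continue
        v,u=np.nonzero(l==i);q=fplane(K,E,u,v,z);R=cv2.minAreaRect(q[:,:2].astype(np.float32));print(nm,st[i],[np.round(x,4) for x in R])
rect("yel",cv2.inRange(h,(20,110,60),(36,255,255)),.064)
rect("org",cv2.inRange(h,(4,120,50),(16,255,255)),.07)
cv2.imwrite("pics/w3c.png",cv2.resize(p[100:260,200:380],None,fx=4,fy=3.7,interpolation=cv2.INTER_CUBIC))
E
```

```text
t 3.42 p [0.5499 0.1583 0.1938] yaw 11.42 tilt [0.0014 0.0035] F [-0.8 -0.1 -0. ] w 0.0101 q [ 0.27  0.32 -0.76  1.61  0.23  1.29 -0.33]
turn [-0.18 -0.12 -0.08] shift [-0.0008 -0.0005 -0.0262] len 0.0262
yel [  0   0  23 126 856] [array([0.1911, 0.2719]), array([0.0464, 0.1706]), np.float64(18.5212)]
yel [ 19   0  15  40 116] [array([0.2095, 0.3135]), array([0.0115, 0.0497]), np.float64(2.8127)]
yel [ 17   0  23  80 251] [array([0.2219, 0.288 ]), array([0.0138, 0.0962]), np.float64(0.1214)]
yel [ 50   0  26 109 421] [array([0.2792, 0.2706]), array([0.122 , 0.0132]), np.float64(89.6446)]
yel [ 85   0  20  78 255] [array([0.3234, 0.287 ]), array([0.0841, 0.0085]), np.float64(89.4261)]
yel [ 85   0  33 152 678] [array([0.3396, 0.249 ]), array([0.018, 0.159]), np.float64(2.3844)]
yel [113   0  21  51 218] [array([0.3578, 0.3013]), array([0.0109, 0.054 ]), np.float64(0.0368)]
yel [168   0  19  57 232] [array([0.4188, 0.3009]), array([0.0079, 0.0578]), np.float64(0.1343)]
yel [319   0   8  27  86] [array([0.5484, 0.3364]), array([0.0053, 0.0275]), np.float64(5.0239)]
yel [337   0  27  84 
[... 3978 characters left out ...]
.float64(20.4198)]
org [428 157  36  51 247] [array([0.6909, 0.2115]), array([0.0543, 0.025 ]), np.float64(68.632)]
org [282 205   9  12  77] [array([0.552 , 0.1504]), array([0.0073, 0.0103]), np.float64(11.6361)]
org [263 220  47  16 651] [array([0.5552, 0.1346]), array([0.0426, 0.0145]), np.float64(11.4658)]
org [165 228  47   3  79] [array([0.4638, 0.1139]), array([0.0467, 0.002 ]), np.float64(12.262)]
org [ 83 233  20  19 141] [array([0.3559, 0.0749]), array([0.024 , 0.0197]), np.float64(10.4325)]
org [ 73 275   9  30  57] [array([0.3319, 0.0076]), array([0.0055, 0.0392]), np.float64(9.1842)]
org [ 81 276  21  26 265] [array([0.355 , 0.0151]), array([0.0278, 0.0344]), np.float64(8.7571)]
```

View pics/w3c.png

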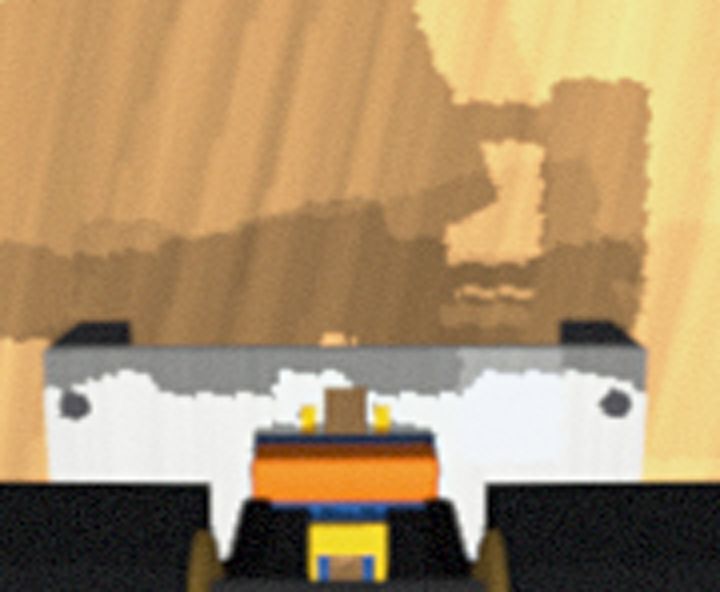

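>>> carry_out --increments "0 0 0 -0.001 0 0.045 0.01; 0 0 0 -0.001 0 0.09 0.01; 0 0 0 -0.001 0 0.125 0.01; 0 0 0 -0.001 0 0.1415 0.01; 0 0 0 -0.001 0 0.1415 0.01"

```text
time: 4.05
ee_pos: [0.5492, 0.1585, 0.0524]
eef_rot: [0.995, 0.099, 0.001, -0.002]
ft_force: [0.8, -0.0, 0.5]
width: 0.0098
```

```bash
python3 - <<'E'
from bench import r
import cv2
p,d=r.camera("side");cv2.imwrite("pics/s1.png",cv2.resize(p[150:290,200:380],None,fx=4.2,fy=4.2))
E
python3 go.py .549 .1585 .052 11.5
```

```text
t 4.1 p [0.5499 0.1588 0.0535] yaw 11.41 tilt [0.0025 0.0039] F [-0.1 -0.2 -0.1] w 0.0101 q [ 0.22  0.47 -0.71  1.76  0.35  1.04 -0.41]
turn [-0.19 -0.18 -0.09] shift [-0.0009  0.0001  0.0015] len 0.0017
```

View pics/s1.png

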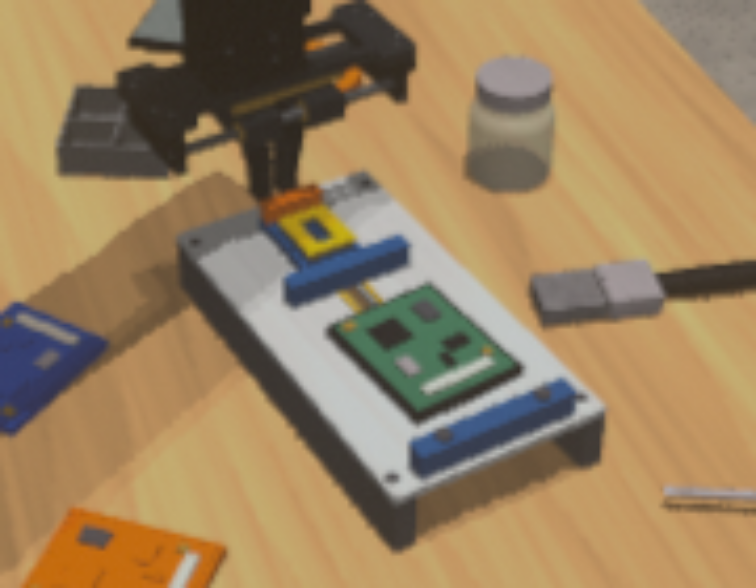

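The fingertips are behind the orange tab at about (290,200) and clear of it, and the jar is well away. Push starts.

>>> carry_out --increments "0 0 0 0 0.009 0.001 0.01; 0 0 0 0 0.018 0.001 0.01; 0 0 0 0 0.027 0.001 0.01; 0 0 0 0 0.036 0.001 0.01; 0 0 0 0 0.045 0.001 0.01"

```text
time: 4.72
ee_pos: [0.5597, 0.1161, 0.054]
eef_rot: [0.995, 0.1, 0.003, -0.003]
ft_force: [-1.4, 6.9, 4.9]
width: 0.01
```

```bash
python3 - <<'E'
from bench import r
import cv2
p,d=r.camera("side");cv2.imwrite("pics/s2.png",cv2.resize(p[150:290,200:380],None,fx=4.2,fy=4.2))
E
python3 go.py .549 .1585 .052 11.5
```

```text
t 4.78 p [0.5601 0.1145 0.0539] yaw 11.39 tilt [0.0051 0.0056] F [-0.7  5.2  3.8] w 0.0101 q [ 0.3   0.46 -0.7   1.76  0.34  1.03 -0.33]
turn [-0.26 -0.35 -0.11] shift [-0.0022 -0.0453  0.0021] len 0.0454
```

View pics/s2.png

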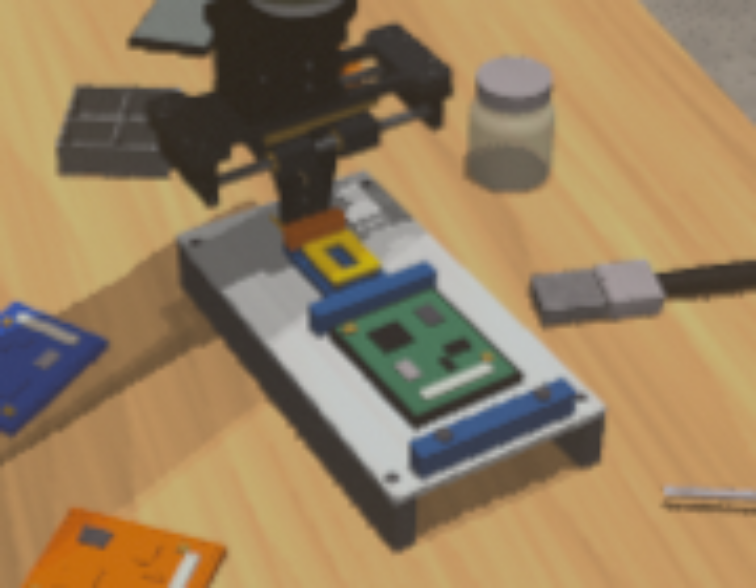

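>>> carry_out --increments "0 0 0 -0.001 0.004 0 0.01; 0 0 0 -0.001 0.008 0 0.01; 0 0 0 -0.001 0.011 0 0.01; 0 0 0 -0.001 0.014 0 0.01; 0 0 0 -0.001 0.017 0 0.01"

```text
time: 5.4
ee_pos: [0.5627, 0.0992, 0.0547]
eef_rot: [0.995, 0.1, 0.004, -0.004]
ft_force: [0.2, 7.3, -0.5]
width: 0.0099
```

>>> carry_out --increments "0 0 0 0 0.0005 0 0.01; 0 0 0 0 0.001 0 0.01; 0 0 0 0 0.0015 0 0.01; 0 0 0 0 0.002 0 0.01; 0 0 0 0 0.0025 0 0.01"

```text
time: 6.02
ee_pos: [0.5631, 0.0978, 0.0551]
eef_rot: [0.995, 0.1, 0.004, -0.004]
ft_force: [-2.2, 6.8, 0.8]
width: 0.0099
```

```bash
python3 - <<'E'
from bench import r
import cv2
p,d=r.camera("side");cv2.imwrite("pics/s3.png",cv2.resize(p[150:290,200:380],None,fx=4.2,fy=4.2))
E
python3 go.py .549 .1585 .052 11.5
```

```text
t 6.08 p [0.5631 0.0977 0.055 ] yaw 11.5 tilt [0.0066 0.0092] F [-1.3  5.9 -0. ] w 0.0098 q [ 0.33  0.46 -0.7   1.76  0.33  1.03 -0.29]
turn [-0.44 -0.47 -0.  ] shift [-0.0017 -0.0623  0.0035] len 0.0624
```

View pics/s3.png

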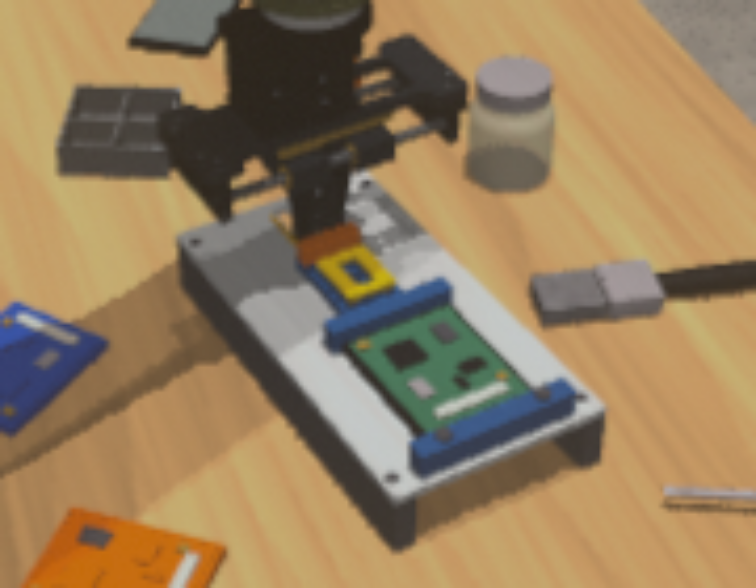

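The board is now square and nearly on the fixed jaw. Small steps follow, watching the force.

>>> carry_out --increments "0 0 0 0 0.001 0.001 0.01; 0 0 0 0 0.002 0.001 0.01; 0 0 0 0 0.003 0.001 0.01; 0 0 0 0 0.0035 0.001 0.01; 0 0 0 0 0.004 0.001 0.01"

```text
time: 6.7
ee_pos: [0.5639, 0.095, 0.0547]
eef_rot: [0.995, 0.101, 0.004, -0.005]
ft_force: [-2.8, 5.9, 3.2]
width: 0.0098
```

>>> carry_out --increments "0 0 0 0 0.001 0.0005 0.01; 0 0 0 0 0.002 0.0005 0.01; 0 0 0 0 0.0025 0.0005 0.01; 0 0 0 0 0.003 0.0005 0.01; 0 0 0 0 0.0035 0.0005 0.01"

```text
time: 7.32
ee_pos: [0.5642, 0.0933, 0.0548]
eef_rot: [0.995, 0.101, 0.004, -0.006]
ft_force: [-3.0, 8.9, 2.1]
width: 0.0098
```

>>> carry_out --increments "0 0 0 0 0.001 0.0003 0.01; 0 0 0 0 0.002 0.0003 0.01; 0 0 0 0 0.0025 0.0003 0.01; 0 0 0 0 0.003 0.0003 0.01; 0 0 0 0 0.0035 0.0003 0.01"

```text
time: 7.95
ee_pos: [0.5642, 0.0932, 0.0549]
eef_rot: [0.995, 0.102, 0.004, -0.008]
ft_force: [-3.5, 13.5, 0.4]
width: 0.0101
```

```bash
python3 - <<'E'
from bench import r
import cv2
p,d=r.camera("side");cv2.imwrite("pics/s4.png",cv2.resize(p[150:290,200:380],None,fx=4.2,fy=4.2))
E
python3 go.py .549 .1585 .052 11.5
```

```text
t 8.0 p [0.5642 0.0933 0.0549] yaw 11.75 tilt [0.0063 0.0164] F [-2.7 12.  -0.5] w 0.01 q [ 0.34  0.46 -0.7   1.76  0.32  1.03 -0.27]
turn [-0.85 -0.54  0.25] shift [-0.0016 -0.0669  0.0038] len 0.067
```

View pics/s4.png

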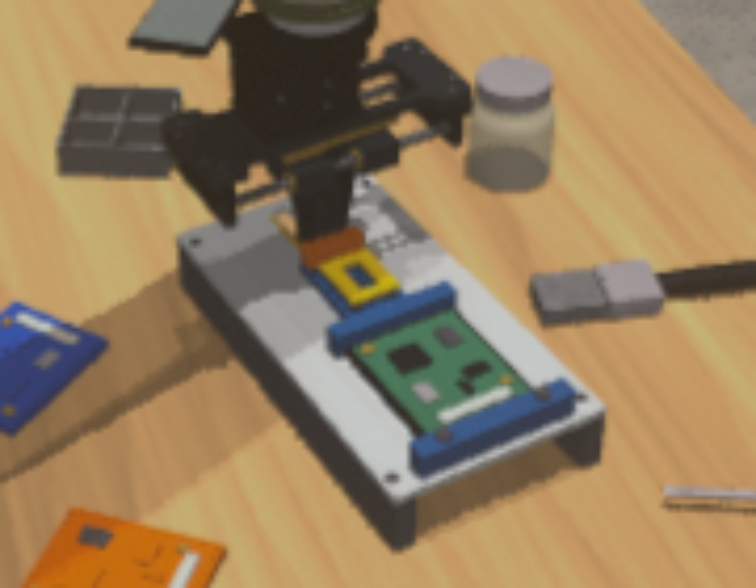

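The jaw has stalled (0.1 mm moved) at about 13 N, so it is snug. One more small push to reach around 17 N.

>>> carry_out --increments "0 0 0 0 0.001 0.0002 0.01; 0 0 0 0 0.002 0.0002 0.01; 0 0 0 0 0.003 0.0002 0.01; 0 0 0 0 0.0035 0.0002 0.01; 0 0 0 0 0.004 0.0002 0.01"

```text
time: 8.62
ee_pos: [0.5642, 0.0932, 0.055]
eef_rot: [0.995, 0.104, 0.004, -0.01]
ft_force: [-3.8, 15.4, -0.8]
width: 0.0099
```

>>> carry_out --increments "0 0 0 0 -0.008 0 0.01; 0 0 0 0 -0.016 0 0.01; 0 0 0 0 -0.02 -0.02 0.01; 0 0 0 0 -0.02 -0.07 0.01; 0 0 0 0 -0.02 -0.12 0.01"

```text
time: 9.25
ee_pos: [0.5593, 0.11, 0.1781]
eef_rot: [0.995, 0.104, 0.004, -0.01]
ft_force: [0.2, -0.4, 0.5]
width: 0.01
```

```bash
python3 go.py .553 .14 .25 11.5
```

```text
t 9.25 p [0.5593 0.11   0.1781] yaw 11.9 tilt [0.0065 0.0206] F [ 0.2 -0.4  0.5] w 0.01 q [ 0.37  0.32 -0.76  1.65  0.21  1.25 -0.22]
turn [-1.08 -0.6   0.41] shift [ 0.0008 -0.032  -0.0713] len 0.0781
```

>>> carry_out --increments "-0.5 -0.3 0.2 0 0.018 -0.035 0.01; -1 -0.6 -0.4 0 0.036 -0.05 0.01; -1 -0.6 -0.4 0.001 0.054 -0.05 0.01; -1 -0.6 -0.4 0.001 0.054 -0.05 0.01; -1 -0.6 -0.4 0.001 0.054 -0.05 0.01"

```text
time: 9.88
ee_pos: [0.5705, 0.0569, 0.2263]
eef_rot: [0.994, 0.107, -0.001, -0.001]
ft_force: [0.1, -0.1, 1.3]
width: 0.0103
```

```bash
python3 w.py w4; python3 go.py .5715 .057 .22 11.5; python3 - <<'E'
from bench import r
from h import *
for n in("scene","side"):
    m=r.camera_model(n);p,d=r.camera(n);np.savez(n+"1.npz",p=p,d=d,K=m["K"],E=m["extrinsics"])
    cv2.imwrite(f"pics/{n}1.png",p)
p,d,K,E=load("w4");cv2.imwrite("pics/w4c.png",cv2.resize(p[100:270,180:400],None,fx=3.5,fy=3.5,interpolation=cv2.INTER_CUBIC))
h=cv2.cvtColor(p,cv2.COLOR_BGR2HSV)
def rect(nm,m,z,mn=50):
    k,l,st,c=cv2.connectedComponentsWithStats(m.astype(np.uint8))
    for i in range(1,k):
        if st[i,4]<mn or abs(c[i][0]-290)>70 or abs(c[i][1]-200)>60: continue
        v,u=np.nonzero(l==i);q=fplane(K,E,u,v,z);R=cv2.minAreaRect(q[:,:2].astype(np.float32));print(nm,st[i],[np.round(x,4) for x in R])
rect("yel",cv2.inRange(h,(20,110,60),(36,255,255)),.064)
rect("org",cv2.inRange(h,(4,120,50),(16,255,255)),.07)
E
sed -i 's/"scene0","side0"/"scene1","side1"/' m.py; python3 m.py
```

```text
t 9.93 p [0.5705 0.0572 0.2264] yaw 12.36 tilt [-0.0014  0.0018] F [-0.1 -0.4 -0.1] w 0.0098 q [ 0.43  0.3  -0.74  1.56  0.2   1.36 -0.11]
turn [-0.12  0.06  0.86] shift [0.0009 0.0004 0.0064] len 0.0065
yel [ 269  188   35   42 1131] [array([0.5742, 0.0412]), array([0.0355, 0.0436]), np.float64(12.4166)]
org [265 167  44  14 549] [array([0.5667, 0.0779]), array([0.0426, 0.013 ]), np.float64(12.3275)]
org [283 197   7  19  50] [array([0.5734, 0.0456]), array([0.0048, 0.0189]), np.float64(8.0126)]
scene1 vise 3754 c [0.5803 0.0177] s [0.1581 0.2949] a 11.94 z 0.0461
scene1 stop 102 c [ 0.6115 -0.1136] s [0.0996 0.0155] a 11.62 z 0.0645
scene1 jawblk 4 c [0.5879 0.0067] s [0.0195 0.0018] a 16.7 z 0.0625
scene1 tab 0 c [0. 0.] s [0. 0.] a 0.0 z nan
scene1 seat 3 c [0.5685 0.0599] s [0.0197 0.0005] a 17.36 z 0.0617
scene1 board 419 c [ 0.5974 -0.0509] s [0.075  0.0918] a 10.84 z 0.0536
scene1 bolt 32 c [ 0.4775 -0.3244] s [0.0081 0.0413] a 83.33 z 0.0748
scene1 blk 266 c [ 0.4778 -0.3237] s [0.0556 0.0642] a 78.58 z 0.0382
side1 vise 3972 c [0.5769 0.0186] s [0.1524 0.2956] a 11.63 z 0.0464
side1 stop 160 c [ 0.6046 -0.1134] s [0.107  0.0163] a 9.82 z 0.0648
side1 jawblk 12 c [0.5799 0.0058] s [0.0338 0.0046] a 6.51 z 0.064
side1 tab 0 c [0. 0.] s [0. 0.] a 0.0 z nan
side1 seat 8 c [0.5679 0.0602] s [0.0242 0.0024] a 11.3 z 0.0619
side1 board 457 c [ 0.5945 -0.0487] s [0.0773 0.0923] a 12.07 z 0.0539
side1 bolt 125 c [ 0.4714 -0.3254] s [0.0134 0.0424] a 84.45 z 0.0751
side1 blk 518 c [ 0.4704 -0.3247] s [0.061  0.0639] a 78.0 z 0.0386
  return _methods._mean(a, axis=axis, dtype=dtype,
  ret = ret.dtype.type(ret / rcount)
```

View pics/w4c.png

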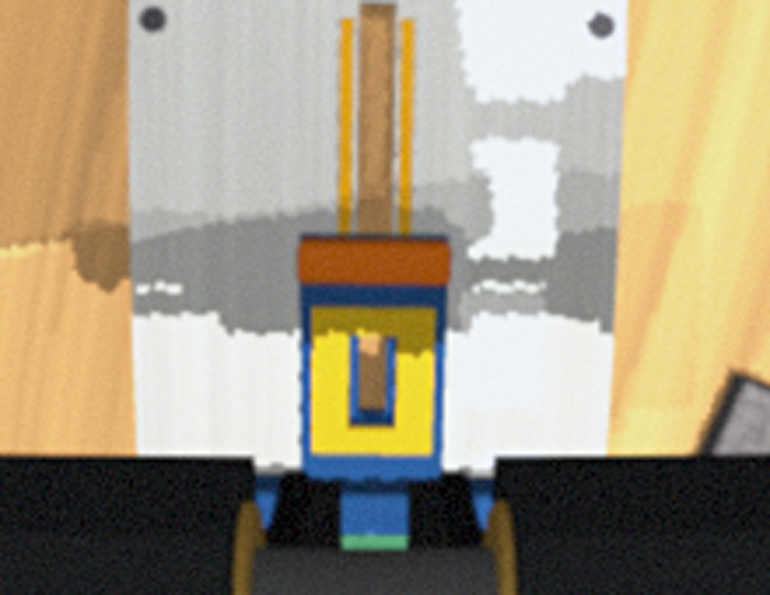

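The wrist crop shows the yellow seat centred with its opening at crop (372,380), and the foot-slot line clear below it. The slot is at about (0.574, 0.041), and the board is clamped. Now to the bolt.

```bash
python3 go.py .474 -.324 .2 -97
```

```text
t 10.03 p [0.5707 0.0572 0.2267] yaw 12.38 tilt [-0.0009  0.0017] F [-0.3  0.3 -0.2] w 0.0099 q [ 0.43  0.3  -0.74  1.56  0.2   1.36 -0.11]
turn [-4.0000e-02  1.2000e-01  1.0938e+02] shift [-0.1762  0.3517  0.0261] len 0.3942
```

>>> carry_out --increments "0 0 10 -0.017 0.034 0 0.045; 0 0 20 -0.034 0.068 0 0.045; 0 0 30 -0.051 0.102 0 0.045; 0 0 40 -0.068 0.136 0 0.045; 0 0 50 -0.085 0.17 0 0.045"

```text
time: 10.65
ee_pos: [0.5237, -0.1276, 0.2263]
eef_rot: [0.946, -0.325, -0.001, -0.001]
ft_force: [1.4, -0.2, 0.2]
width: 0.0435
```

```bash
python3 go.py .474 -.324 .2 -97
```

```text
t 10.65 p [ 0.5237 -0.1276  0.2263] yaw -37.9 tilt [-0.0011  0.0018] F [ 1.4 -0.2  0.2] w 0.0435 q [ 0.63  0.18 -0.54  1.66  0.09  1.33 -0.58]
turn [2.00e-02 1.30e-01 5.91e+01] shift [0.0815 0.1856 0.026 ] len 0.2043
```

>>> carry_out --increments "0 0 10 0.016 0.036 0 0.045; 0 0 20 0.032 0.072 0 0.045; 0 0 30 0.048 0.108 0.01 0.045; 0 0 40 0.064 0.145 0.02 0.045; 0 0 50 0.081 0.185 0.026 0.045"

```text
time: 11.28
ee_pos: [0.4737, -0.3236, 0.1993]
eef_rot: [0.718, -0.696, -0.001, -0.0]
ft_force: [0.3, 0.7, -0.5]
width: 0.0448
```

```bash
python3 go.py .474 -.324 .12 -97
```

```text
t 11.28 p [ 0.4737 -0.3236  0.1993] yaw -88.15 tilt [-0.0015  0.0025] F [ 0.3  0.7 -0.5] w 0.0448 q [ 0.79  0.25 -0.31  1.62  0.08  1.28 -1.08]
turn [0.09 0.14 8.85] shift [ 0.0006 -0.0004  0.0793] len 0.0793
```

>>> carry_out --increments "0.1 0.1 8.8 0.0005 0 0.02 0.045; 0.1 0.1 8.8 0.0005 0 0.05 0.045; 0.1 0.1 8.8 0.0005 0 0.07 0.045; 0.1 0.1 8.8 0.0005 0 0.07 0.045; 0.1 0.1 8.8 0.0005 0 0.07 0.045"

```text
time: 11.9
ee_pos: [0.4742, -0.3238, 0.1302]
eef_rot: [-0.663, 0.749, -0.0, 0.0]
ft_force: [0.3, 0.2, 0.7]
width: 0.0447
```

```bash
python3 w.py w5; python3 go.py .474 -.324 .05 -97; python3 - <<'E'
from h import *
p,d,K,E=load("w5");m=redm(p);k,l,st,c=cv2.connectedComponentsWithStats(m)
for i in range(1,k):
    if st[i,4]<100: continue
    v,u=np.nonzero(l==i);q=fplane(K,E,u,v,.077);R=cv2.minAreaRect(q[:,:2].astype(np.float32));print(st[i],[np.round(x,4) for x in R])
cv2.imwrite("pics/w5c.png",cv2.resize(p[100:350,140:430],None,fx=2.6,fy=2.4,interpolation=cv2.INTER_CUBIC))
E
```

```text
t 11.95 p [ 0.4744 -0.324   0.1304] yaw -96.93 tilt [ 0.0015 -0.0001] F [ 0.2 -1.   0.1] w 0.0452 q [ 0.77  0.31 -0.3   1.7   0.1   1.15 -1.24]
turn [-0.09  0.    0.07] shift [0.0001 0.0005 0.0804] len 0.0804
[ 278  192   19   65 1067] [array([ 0.4749, -0.324 ]), array([0.0126, 0.0466]), np.float64(83.6778)]
[173 210  34  21 325] [array([ 0.4838, -0.2556]), array([0.0082, 0.0279]), np.float64(24.6863)]
```

View pics/w5c.png

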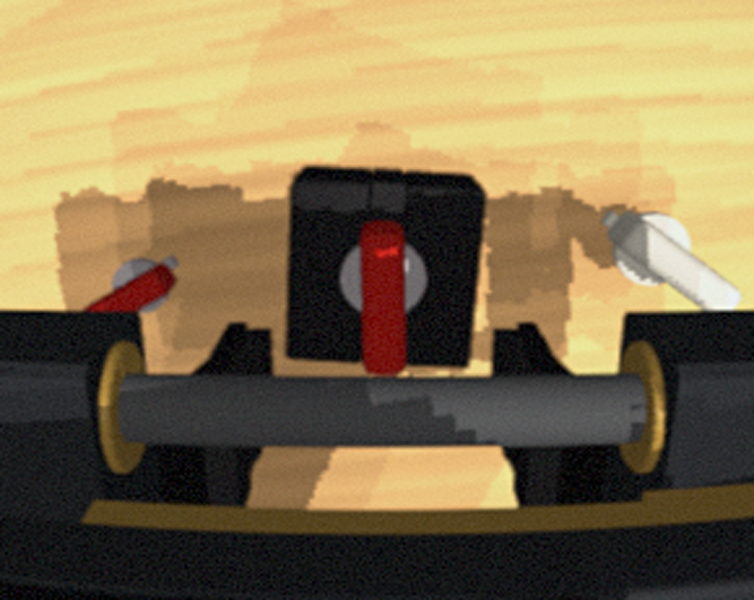

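The handle is centred between the fingers (crop column 383, finger gap centred at 380). The small red bolt, left, and the white one, right, are clear. Descend and grip.

>>> carry_out --increments "0 0 0 0 0.0007 0.03 0.045; 0 0 0 0 0.0007 0.06 0.045; 0 0 0 0 0.0007 0.08 0.045; 0 0 0 0 0.0007 0.08 0.045; 0 0 0 0 0.0007 0.08 0.03"

```text
time: 12.58
ee_pos: [0.4747, -0.3243, 0.0519]
eef_rot: [-0.663, 0.749, -0.002, 0.001]
ft_force: [0.7, 0.6, 0.3]
width: 0.0405
```

>>> carry_out --increments "0 0 0 0 0 0 0.02; 0 0 0 0 0 0 0.005; 0 0 0 0 0 0 0.005; 0 0 0 0 0 0 0.005; 0 0 0 0 0 0 0.005" --squeeze 35

```text
time: 13.2
ee_pos: [0.4748, -0.3245, 0.0522]
eef_rot: [-0.663, 0.749, -0.002, 0.001]
ft_force: [-0.5, 0.6, 3.7]
width: 0.0114
```

```bash
python3 go.py .474 -.324 .16 -97
```

```text
t 13.2 p [ 0.4748 -0.3245  0.0522] yaw -96.93 tilt [ 0.0035 -0.0015] F [-0.5  0.6  3.7] w 0.0114 q [ 0.76  0.39 -0.29  1.77  0.13  0.99 -1.27]
turn [-0.21 -0.06  0.07] shift [-0.0003  0.0004 -0.1078] len 0.1078
```

>>> carry_out --increments "0 0 0 0 0 -0.02 0.005; 0 0 0 0 0 -0.06 0.005; 0 0 0 0 0 -0.12 0.005; 0 0 -10 -0.02 0 -0.16 0.005; 0 0 -20 -0.04 0 -0.16 0.005"

```text
time: 13.82
ee_pos: [0.4805, -0.2848, 0.2156]
eef_rot: [0.785, -0.62, 0.005, -0.001]
ft_force: [0.2, 0.7, -2.8]
width: 0.012
```

```bash
python3 w.py w6; python3 go.py .574 .0415 .2 11.9; python3 - <<'E'
from bench import r
import cv2
p,d=r.camera("side");cv2.imwrite("pics/s6.png",cv2.resize(p[200:400,200:420],None,fx=3,fy=3))
E
```

```text
t 13.88 p [ 0.4806 -0.2811  0.2138] yaw -75.93 tilt [ 0.006  -0.0017] F [ 1.5  2.8 -1. ] w 0.0119 q [ 0.77  0.21 -0.37  1.65  0.08  1.3  -0.94]
turn [ -0.11  -0.38 -87.83] shift [-0.2903 -0.169   0.0138] len 0.3362
```

View pics/w6.png

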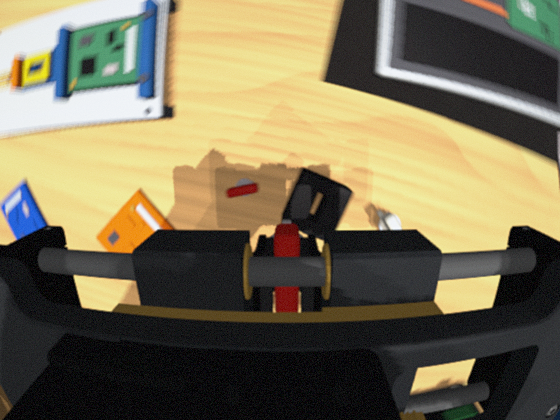

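View pics/s6.png

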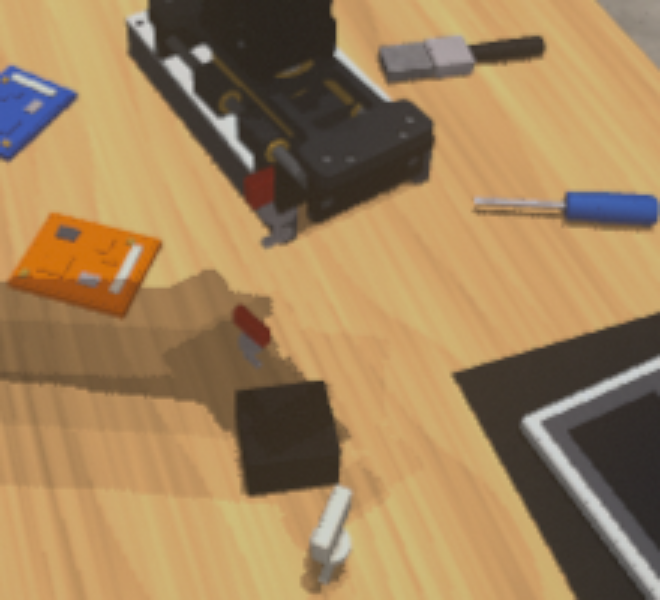

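The block is empty and the bolt hangs upright in the grip, with its handle at (287,265) in the wrist view and the bystanders untouched. Carry to the vise.

>>> carry_out --increments "0 0 -9 -0.03 -0.017 0 0.005; 0 0 -18 -0.06 -0.034 0 0.005; 0 0 -27 -0.09 -0.051 0 0.005; 0 0 -36 -0.12 -0.068 0 0.005; 0 0 -45 -0.15 -0.085 0 0.005"

```text
time: 14.55
ee_pos: [0.5275, -0.1164, 0.2119]
eef_rot: [0.962, -0.272, 0.002, 0.0]
ft_force: [-0.2, 1.1, -1.0]
width: 0.0117
```

```bash
python3 go.py .574 .0415 .2 11.9
```

```text
t 14.55 p [ 0.5275 -0.1164  0.2119] yaw -31.54 tilt [ 0.0031 -0.001 ] F [-0.2  1.1 -1. ] w 0.0117 q [ 0.63  0.19 -0.56  1.68  0.11  1.29 -0.5 ]
turn [ 3.000e-02 -1.900e-01 -4.343e+01] shift [-0.043  -0.1589  0.0119] len 0.1651
```

>>> carry_out --increments "0 0 -10 -0.01 -0.04 0 0.005; 0 0 -20 -0.02 -0.08 0 0.005; 0 0 -30 -0.03 -0.12 0 0.005; 0 -0.2 -40 -0.04 -0.15 0 0.005; 0 -0.2 -43.4 -0.043 -0.159 0 0.005"

```text
time: 15.18
ee_pos: [0.5739, 0.0434, 0.2108]
eef_rot: [0.995, 0.105, -0.001, -0.0]
ft_force: [0.5, -0.7, -0.9]
width: 0.0118
```

>>> carry_out --increments "0 0 0 0 0 0.02 0.005; 0 0 0 0 0 0.04 0.005; 0 0 0 0 0 0.06 0.005; 0 0 0 0 0 0.06 0.005; 0 0 0 0 0 0.06 0.005"

```text
time: 15.8
ee_pos: [0.5741, 0.0434, 0.1513]
eef_rot: [0.995, 0.104, -0.001, -0.0]
ft_force: [0.8, 0.5, -2.4]
width: 0.0115
```

```bash
python3 w.py w7; python3 go.py .574 .0415 .13 11.9; python3 - <<'E'
from h import *
from bench import r
from scipy.spatial.transform import Rotation as R
s=r.read_state();T=R.from_quat(s["eef_rot"]).as_matrix();t=np.array(s["ee_pos"])
p,d,K,E=load("w7");m=redm(p)
k,l,st,c=cv2.connectedComponentsWithStats(m)
i=1+np.argmax(st[1:,4]);print(st[i],c[i])
v,u=np.nonzero(l==i)
# handle top plane at tool z=-0.0248
o=T.T@(E[:3,3]-t);D=fray(K,E,u,v)@T
q=o+D*((-.0248-o[2])/D[:,2])[:,None]
print("cam in tool",o.round(4)); vm=v.min()
print("first row",vm,"ymin",q[:,1].min().round(4),np.percentile(q[:,1],1).round(4),"x mean",q[:,0].mean().round(4), "x range near end",q[v<vm+8,0].min().round(4),q[v<vm+8,0].max().round(4))
cv2.imwrite("pics/w7c.png",cv2.resize(p[130:330,200:380],None,fx=4,fy=3,interpolation=cv2.INTER_CUBIC))
for n in("scene","side"):
    a,_=r.camera(n);y,x=(160,190) if n=="scene" else (150,200)
    cv2.imwrite(f"pics/{n}7.png",cv2.resize(a[y:y+120,x:x+160],None,fx=5,fy=5,interpolation=cv2.INTER_CUBIC))
E
```

```text
t 15.85 p [0.5743 0.0435 0.1516] yaw 12.0 tilt [-0.0007  0.0008] F [ 0.1  0.5 -0.6] w 0.0117 q [ 0.44  0.36 -0.72  1.66  0.25  1.22 -0.13]
turn [-0.05  0.03  0.1 ] shift [-0.0007  0.0019  0.0216] len 0.0217
[273 224  28  33 810] [286.30987654 241.02469136]
cam in tool [ 0.0008 -0.0658 -0.162 ]
first row 224 ymin -0.0241 -0.0241 x mean 0.0007 x range near end -0.0039 0.0054
```

View pics/w7c.png

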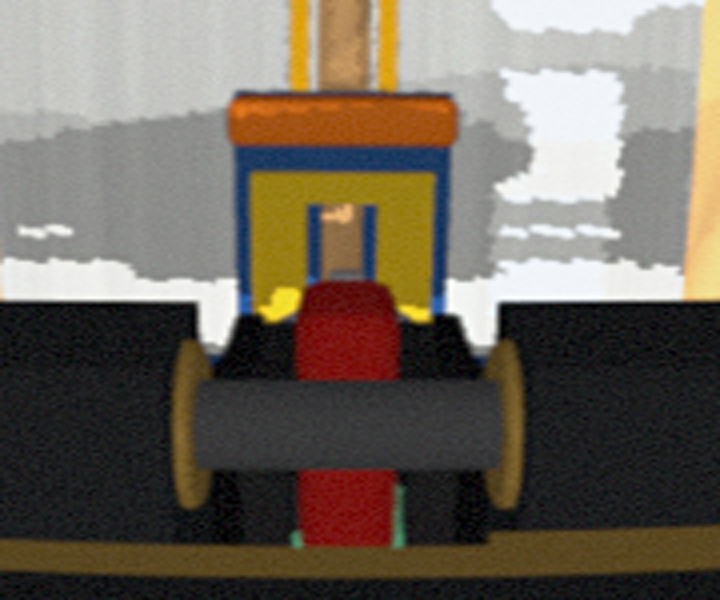

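View pics/scene7.png

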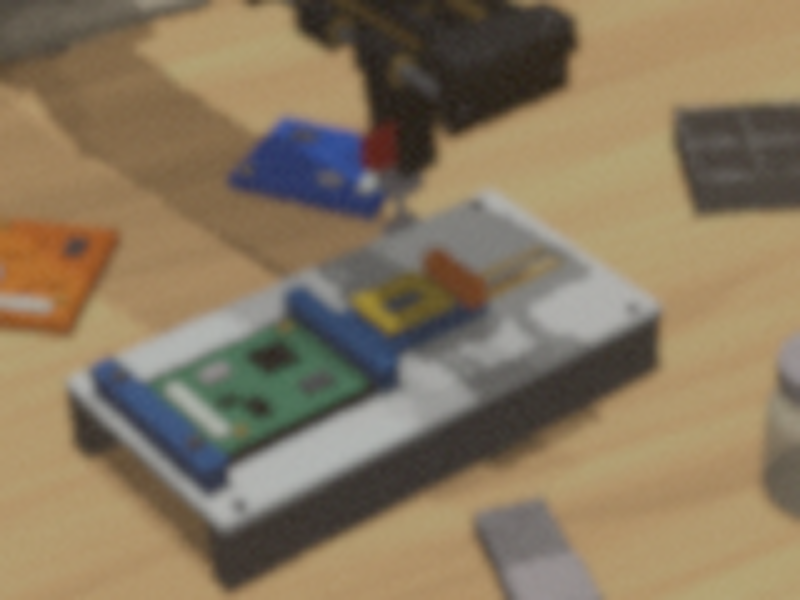

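View pics/side7.png

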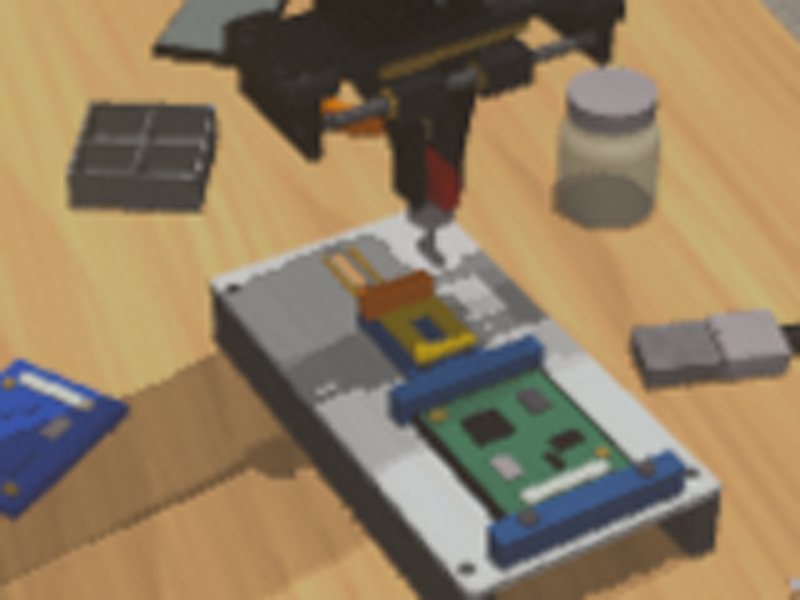

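The bolt is above the seat, foot aligned along the slot. Its handle centre at (287,240) lies about 1 mm to the +x side of the slot (285.5), so I shift -1 mm and descend in steps, watching the force.

>>> carry_out --increments "0 0 -0.1 -0.001 0 0.015 0.005; 0 0 -0.1 -0.001 0 0.03 0.005; 0 0 -0.1 -0.001 0 0.042 0.005; 0 0 -0.1 -0.001 0 0.045 0.005; 0 0 -0.1 -0.001 0 0.045 0.005"

```text
time: 16.58
ee_pos: [0.5733, 0.0434, 0.1065]
eef_rot: [0.994, 0.105, -0.0, -0.0]
ft_force: [-0.5, 0.2, -0.7]
width: 0.0115
```

```bash
python3 w.py w8; python3 go.py .5736 .0434 .1 11.9; python3 - <<'E'
from h import *
p,d,K,E=load("w8")
cv2.imwrite("pics/w8c.png",cv2.resize(p[150:300,220:360],None,fx=5,fy=4,interpolation=cv2.INTER_CUBIC))
E
```

```text
t 16.62 p [0.5735 0.0434 0.1069] yaw 12.11 tilt [-0.0002  0.0008] F [ 0.3  0.9 -0.5] w 0.0118 q [ 0.43  0.41 -0.71  1.7   0.29  1.14 -0.15]
turn [-0.05  0.    0.21] shift [0.0001 0.0001 0.0069] len 0.0069
```

View pics/w8c.png

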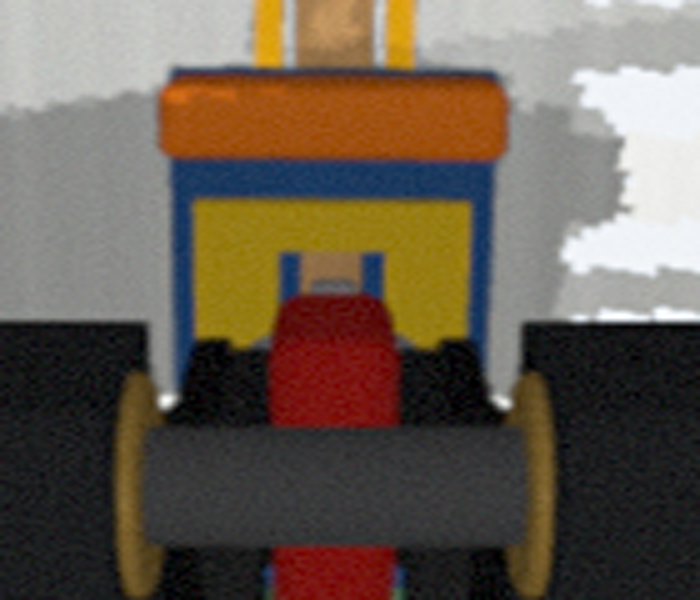

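The foot tip shows at crop (335,287), with the slot centre at 331, so it is about 0.6 mm to the right. The gap to the seat opening's near edge is about 3.3 mm (3 expected), so along the slot it fits. Shift -0.5 mm and go down.

>>> carry_out --increments "0 0 0 -0.0006 -0.0002 0.004 0.005; 0 0 0 -0.0006 -0.0002 0.008 0.005; 0 0 0 -0.0006 -0.0002 0.012 0.005; 0 0 0 -0.0006 -0.0002 0.016 0.005; 0 0 0 -0.0006 -0.0002 0.018 0.005"

```text
time: 17.25
ee_pos: [0.5727, 0.0435, 0.0885]
eef_rot: [0.994, 0.105, -0.0, -0.0]
ft_force: [-0.3, 0.3, 0.0]
width: 0.0118
```

```bash
python3 go.py .573 .0435 .08 11.9
```

```text
t 17.25 p [0.5727 0.0435 0.0885] yaw 12.11 tilt [-0.0006  0.0008] F [-0.3  0.3  0. ] w 0.0118 q [ 0.42  0.43 -0.7   1.72  0.3   1.11 -0.16]
turn [-0.05  0.02  0.21] shift [0.0003 0.0001 0.0085] len 0.0085
```

>>> carry_out --increments "0 0 0 0.0001 0 0.003 0.005; 0 0 0 0.0001 0 0.006 0.005; 0 0 0 0.0001 0 0.009 0.005; 0 0 0 0.0001 0 0.0105 0.005; 0 0 0 0.0001 0 0.0105 0.005"

```text
time: 17.88
ee_pos: [0.5727, 0.0435, 0.0779]
eef_rot: [0.994, 0.105, -0.0, -0.0]
ft_force: [0.3, -0.2, -1.2]
width: 0.012
```

```bash
python3 w.py w9;python3 go.py .573 .0435 .0722 11.9;  python3 - <<'E'
from h import *
from bench import r
p,d,K,E=load("w9")
cv2.imwrite("pics/w9c.png",cv2.resize(p[150:300,220:360],None,fx=5,fy=4,interpolation=cv2.INTER_CUBIC))
a,_=r.camera("side");cv2.imwrite("pics/side9.png",cv2.resize(a[150:270,200:360],None,fx=5,fy=5,interpolation=cv2.INTER_CUBIC))
E
```

```text
t 17.93 p [0.5728 0.0435 0.078 ] yaw 12.11 tilt [-0.0006  0.0008] F [-0.5  0.1 -0.8] w 0.0119 q [ 0.41  0.44 -0.7   1.73  0.31  1.09 -0.17]
turn [-0.05  0.02  0.21] shift [0.0002 0.0001 0.0058] len 0.0058
```

View pics/w9c.png

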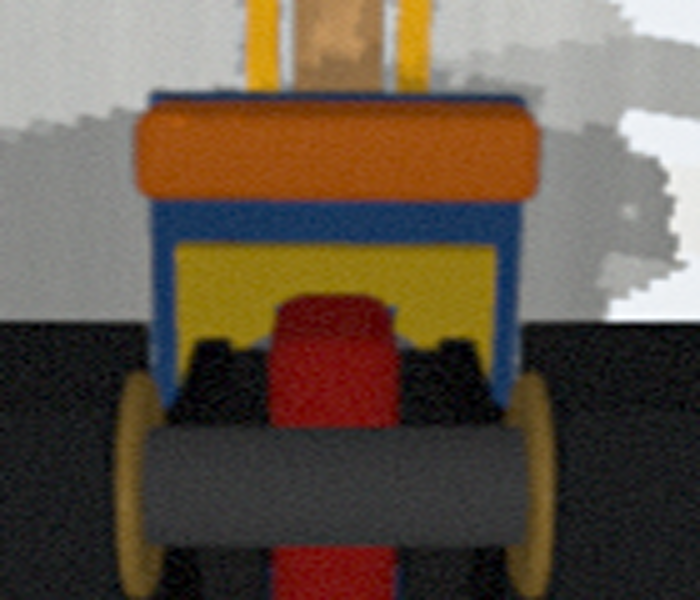

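View pics/side9.png

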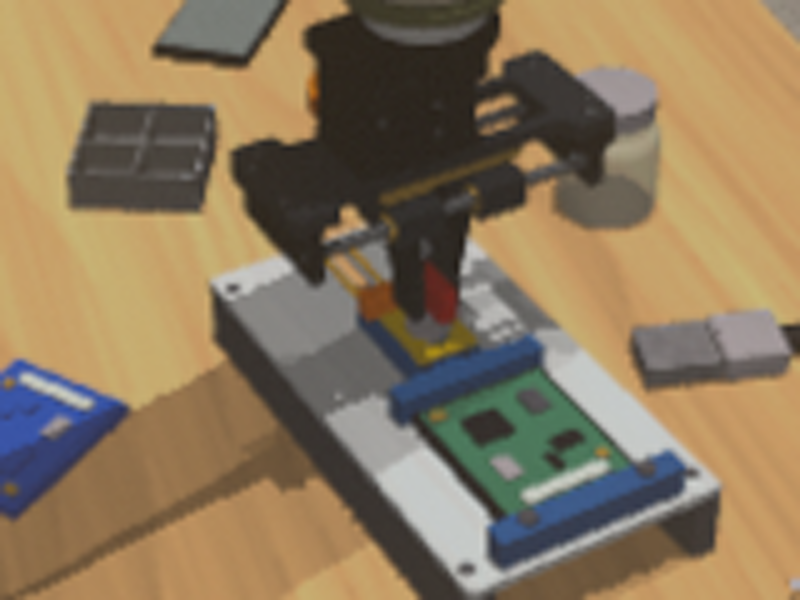

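The collar is just above the seat and the foot is through. Press down with a firmer grip.

>>> carry_out --increments "0 0 0 0.0002 0 0.0015 0.005; 0 0 0 0.0002 0 0.003 0.005; 0 0 0 0.0002 0 0.0045 0.005; 0 0 0 0.0002 0 0.006 0.005; 0 0 0 0.0002 0 0.006 0.005" --squeeze 50

```text
time: 18.6
ee_pos: [0.5733, 0.0437, 0.0727]
eef_rot: [0.994, 0.105, 0.0, -0.0]
ft_force: [-3.2, -0.3, 7.2]
width: 0.0114
```

```bash
python3 go.py .573 .0435 .0722 11.9
```

```text
t 18.6 p [0.5733 0.0437 0.0727] yaw 12.11 tilt [0.0001 0.0007] F [-3.2 -0.3  7.2] w 0.0114 q [ 0.41  0.44 -0.69  1.73  0.32  1.08 -0.18]
turn [-0.04 -0.02  0.21] shift [-0.0004  0.0002  0.0005] len 0.0006
```

>>> carry_out --increments "0 0 0 0 0 0.0015 0.005; 0 0 0 0 0 0.0025 0.005; 0 0 0 0 0 0.0025 0.005; 0 0 0 0 0 0.0025 0.005; 0 0 0 0 0 0.0025 0.005"

```text
time: 19.23
ee_pos: [0.5734, 0.0438, 0.071]
eef_rot: [0.994, 0.106, 0.0, -0.0]
ft_force: [-4.4, -0.4, 9.1]
width: 0.0112
```

```bash
python3 go.py .573 .0435 .0722 11.9
```

```text
t 19.23 p [0.5734 0.0438 0.071 ] yaw 12.11 tilt [0.0004 0.0003] F [-4.4 -0.4  9.1] w 0.0112 q [ 0.41  0.45 -0.69  1.74  0.32  1.07 -0.18]
turn [-0.01 -0.02  0.21] shift [-0.0005  0.0002 -0.0012] len 0.0013
```

Pressed about 4 mm at roughly 10 N. Quarter turn begins, compensating the roughly 1.5 mm offset of the bolt axis from the TCP.

>>> carry_out --increments "0 0 -9 -0.0005 0 0.0015 0.005; 0 0 -18 -0.0008 0 0.0015 0.005; 0 0 -27 -0.001 0.0002 0.0015 0.005; 0 0 -36 -0.0012 0.0003 0.0015 0.005; 0 0 -45 -0.0014 0.0005 0.0015 0.005"

```text
time: 19.85
ee_pos: [0.5727, 0.0418, 0.0708]
eef_rot: [0.877, 0.48, 0.0, 0.001]
ft_force: [-5.8, -4.9, 13.8]
width: 0.0115
```

```bash
python3 go.py .5718 .0419 .0705 101.9
```

```text
t 19.85 p [0.5727 0.0418 0.0708] yaw 57.34 tilt [ 0.0014 -0.0017] F [-5.8 -4.9 13.8] w 0.0115 q [ 0.52  0.49 -0.84  1.73  0.41  1.1   0.55]
turn [  0.1    0.08 -44.56] shift [-0.0004 -0.0008  0.0003] len 0.0009
```

>>> carry_out --increments "0 0 -9 -0.0004 0 0.0005 0.005; 0 0 -18 -0.0008 0.0001 0.0005 0.005; 0 0 -27 -0.0011 0.0001 0.0005 0.005; 0 0 -36 -0.0014 0.0002 0.0005 0.005; 0 0 -44.6 -0.0016 0.0003 0.0005 0.005"

```text
time: 20.48
ee_pos: [0.5723, 0.039, 0.071]
eef_rot: [0.628, 0.778, -0.001, 0.002]
ft_force: [-4.5, -4.6, 9.8]
width: 0.0116
```

```bash
python3 w.py w10; python3 go.py .5718 .0419 .0705 101.9; python3 - <<'E'
from h import *
p,d,K,E=load("w10")
cv2.imwrite("pics/w10c.png",cv2.resize(p[130:330,200:380],None,fx=4,fy=3,interpolation=cv2.INTER_CUBIC))
from bench import r
a,_=r.camera("side");cv2.imwrite("pics/side10.png",cv2.resize(a[150:270,200:360],None,fx=5,fy=5,interpolation=cv2.INTER_CUBIC))
E
```

```text
t 20.52 p [0.5723 0.0389 0.0709] yaw 102.59 tilt [ 0.0014 -0.0037] F [-4.2 -4.8 10.6] w 0.0115 q [ 0.63  0.55 -0.99  1.73  0.51  1.14  1.28]
turn [0.03 0.23 0.69] shift [0.003  0.0001 0.0004] len 0.003
```

View pics/w10c.png

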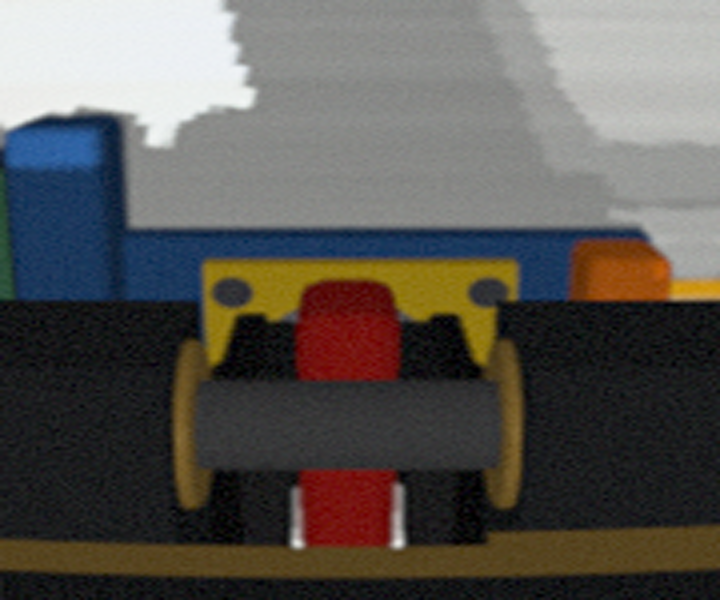

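View pics/side10.png

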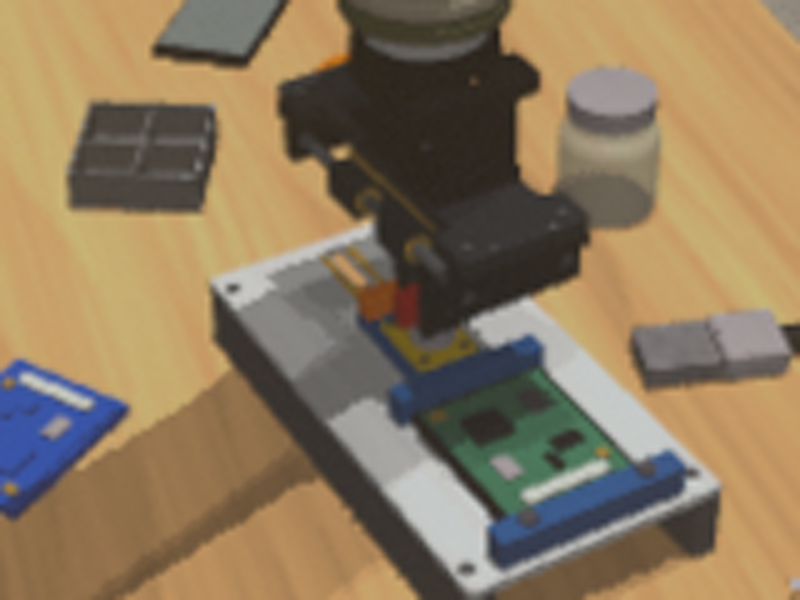

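The handle now lies crosswise, red at crop (348,330) and parallel to the jaw; the board is still held. Ease up so the foot seats under the rail, then release.

>>> carry_out --increments "0 0 0 0 0 -0.0005 0.005; 0 0 0 0 0 -0.001 0.005; 0 0 0 0 0 -0.0018 0.005; 0 0 0 0 0 -0.0025 0.005; 0 0 0 0 0 -0.003 0.005"

```text
time: 21.2
ee_pos: [0.5723, 0.0389, 0.074]
eef_rot: [0.629, 0.778, -0.001, 0.002]
ft_force: [-1.7, -0.3, 3.8]
width: 0.0115
```

```bash
python3 go.py .5718 .0419 .074 101.9
```

```text
t 21.2 p [0.5723 0.0389 0.074 ] yaw 102.11 tilt [ 0.0012 -0.0037] F [-1.7 -0.3  3.8] w 0.0115 q [ 0.63  0.55 -0.99  1.73  0.51  1.14  1.27]
turn [0.03 0.22 0.21] shift [ 0.0031  0.0002 -0.    ] len 0.0031
```

>>> carry_out --increments "0 0 0 0 0 0 0.014; 0 0 0 0 0 0 0.018; 0 0 0 0 0 0 0.024; 0 0 0 0 0 0 0.03; 0 0 0 0 0 0 0.03" --squeeze 10

```text
time: 21.82
ee_pos: [0.5722, 0.0389, 0.0739]
eef_rot: [0.629, 0.778, -0.001, 0.002]
ft_force: [0.8, 0.3, 0.2]
width: 0.0288
```

>>> carry_out --increments "0 0 0 0 0 -0.01 0.03; 0 0 0 0 0 -0.03 0.03; 0 0 0 0 0 -0.06 0.03; 0 0 0 0 0 -0.1 0.03; 0 0 0 0 0 -0.14 0.03"

```text
time: 22.45
ee_pos: [0.5721, 0.0397, 0.2167]
eef_rot: [0.628, 0.778, -0.001, 0.002]
ft_force: [0.4, 0.4, 0.1]
width: 0.0297
```

```bash
python3 go.py .5718 .0419 .2 101.9; python3 w.py w11;  python3 - <<'E'
from h import *
from bench import r
p,d,K,E=load("w11")
cv2.imwrite("pics/w11c.png",cv2.resize(p[130:330,180:400],None,fx=3.5,fy=2.9,interpolation=cv2.INTER_CUBIC))
for n in("scene","side"):
    a,_=r.camera(n);y,x=(160,190) if n=="scene" else (150,200)
    cv2.imwrite(f"pics/{n}11.png",cv2.resize(a[y:y+120,x:x+160],None,fx=5,fy=5,interpolation=cv2.INTER_CUBIC))
E
```

```text
t 22.45 p [0.5721 0.0397 0.2167] yaw 102.14 tilt [ 0.0024 -0.0037] F [0.4 0.4 0.1] w 0.0297 q [ 0.7   0.41 -1.08  1.57  0.37  1.38  1.37]
turn [0.09 0.23 0.24] shift [0.0023 0.0002 0.0167] len 0.0169
```

View pics/w11c.png

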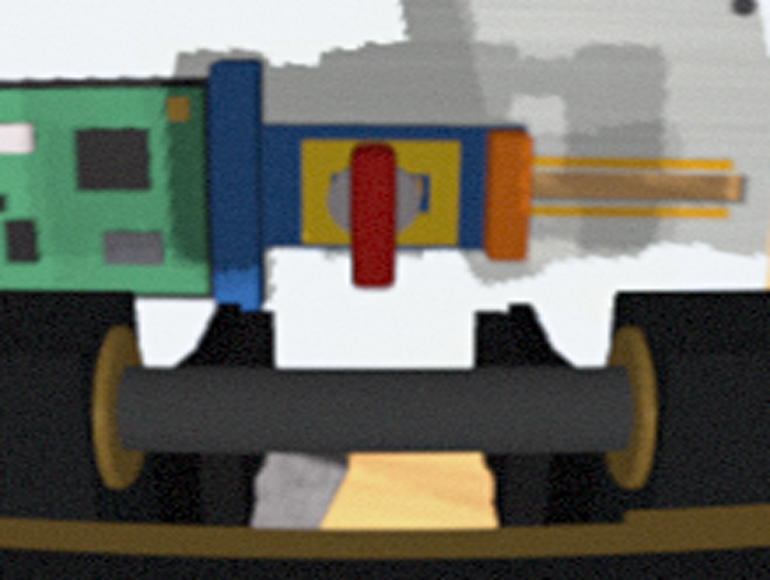

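View pics/scene11.png

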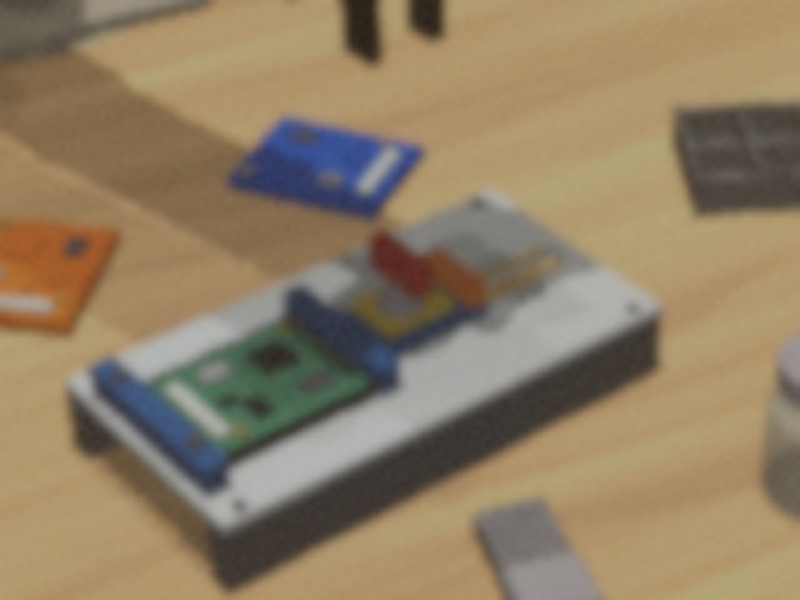

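View pics/side11.png

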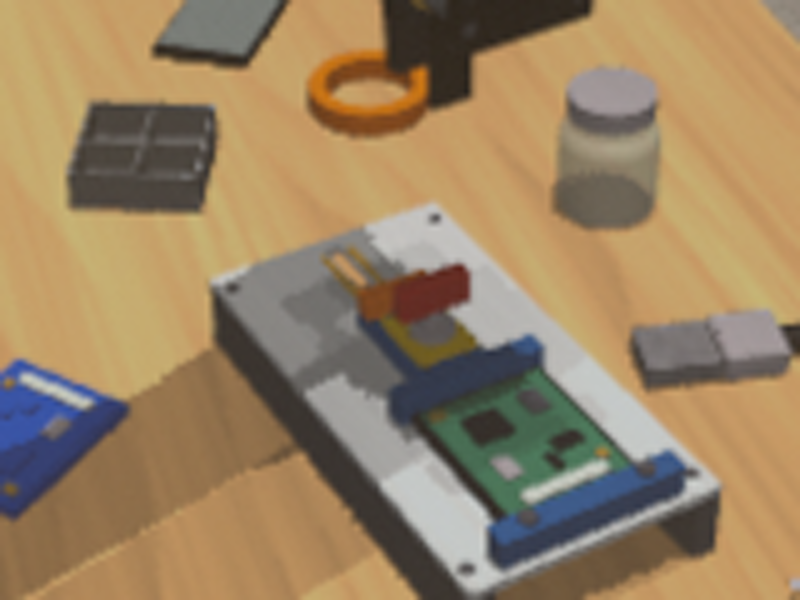

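The bolt stands in the slot with its handle crosswise, crop (373,215), and its collar on the yellow seat. The board shows no gap at the jaw, and the bystanders are unchanged. I check depths and the jaw position.

```bash
python3 - <<'E'
from h import *
for n in("w4","w11"):
    p,d,K,E=load(n);h=cv2.cvtColor(p,cv2.COLOR_BGR2HSV)
    v,u=np.mgrid[:420,:560];D=fray(K,E,u,v);fz=(D@E[:3,:3])[...,2]
    W=E[:3,3]+D*(d/fz)[...,None];z=W[...,2]
    near=np.linalg.norm(W[...,:2]-[.573,.042],axis=2)<.05
    for nm,m in(("seat",cv2.inRange(h,(22,150,60),(34,255,255))>0),("red",(redm(p)>0)),("white",(h[...,1]<30)&(h[...,2]>150)),("tab",cv2.inRange(h,(5,150,60),(14,255,255))>0),("blue",cv2.inRange(h,(100,120,30),(125,255,255))>0)):
        mm=(m&near&(d>0)).astype(np.uint8)
        mm=cv2.erode(mm,np.ones((3,3)))>0
        if mm.sum()>10:
            print(n,nm,mm.sum(),np.percentile(z[mm],[10,50,90]).round(4),"c",np.median(W[mm],0).round(4))
    m=cv2.inRange(h,(20,110,60),(36,255,255));k,l,st,c=cv2.connectedComponentsWithStats(m)
    R=redm(p)
    for mask,zz,nm in((m,.063,"seat"),(R,.099,"red"),(cv2.inRange(h,(4,120,50),(16,255,255)),.07,"tab")):
        k,l,st,c=cv2.connectedComponentsWithStats(mask)
        for i in range(1,k):
            if st[i,4]>200:
                vv,uu=np.nonzero(l==i);q=fplane(K,E,uu,vv,zz)
                if np.linalg.norm(q[:,:2].mean(0)-[.573,.045])<.06: print(n,nm,st[i,4],[np.round(x,4) for x in cv2.minAreaRect(q[:,:2].astype(np.float32))])
E
```

```text
w4 seat 754 [0.0633 0.0641 0.065 ] c [0.5734 0.0414 0.0641]
w4 white 1633 [0.0452 0.0461 0.047 ] c [0.6001 0.036  0.0461]
w4 tab 243 [0.0691 0.0701 0.071 ] c [0.5643 0.0768 0.0701]
w4 blue 570 [0.0539 0.0556 0.0665] c [0.58   0.009  0.0556]
w4 seat 1131 [array([0.5743, 0.041 ]), array([0.0356, 0.0438]), np.float64(12.4166)]
w4 tab 549 [array([0.5667, 0.0779]), array([0.0426, 0.013 ]), np.float64(12.3275)]
w11 seat 528 [0.0614 0.0623 0.0632] c [0.5707 0.0505 0.0623]
w11 red 446 [0.098  0.099  0.0998] c [0.5726 0.0394 0.099 ]
w11 white 797 [0.0452 0.0461 0.047 ] c [0.6074 0.0575 0.0461]
w11 tab 208 [0.0688 0.07   0.071 ] c [0.561  0.0757 0.07  ]
w11 blue 1134 [0.054  0.0644 0.0667] c [0.5762 0.0078 0.0644]
w11 seat 392 [array([0.5769, 0.0269]), array([0.0358, 0.0148]), np.float64(11.4252)]
w11 seat 467 [array([0.5716, 0.0534]), array([0.0369, 0.0187]), np.float64(13.136)]
w11 red 576 [array([0.574 , 0.0392]), array([0.0429, 0.0107]), np.float64(12.4446)]
w11 tab 831 [array([0.5602, 0.1056]), array([0.0441, 0.0728]), np.float64(11.5454)]
```

Depth gives the seat at 62.3 mm (pressed 1.8 mm, at rest 64) and the handle top at 99.0 mm. Standing unhooked on the seat it would be about 101 mm, so the foot is hooked under the rail. Handing in.

```bash
python3 -c "
from bench import r
print(r.close_job(), r.read_state()['time'])"
```

```text
the job is handed in; nothing more can be done
the job is handed in; nothing more can be done
```

The board is clamped and the T-bolt is hooked under the rail. I handed the job in after about 23 s of the 61 s allowed; no verdict was reported.

**What I did:**
- **Jaw:** I pushed it by its tab until it stopped moving against the board, with a final force of about 16 N.
- **Bolt:** I took the larger red bolt from its block and passed it through the slot without touching. I pressed the seat down about 4 mm at roughly 10 N. Side forces stayed around 5 to 7 N during the quarter turn, with a brief 14 N downward. I then eased up, let go and lifted the arm clear.

**Last checks:**
- **Hooked:** the seat is held about 1.8 mm down and the handle top is at 99.0 mm. Standing loose on the seat it would be about 101 mm.
- **Crosswise:** the handle is within about 1° of square to the slot.
- **Board:** I saw no gap at either jaw.
- **Bystanders:** those visible in the last close views had not moved, and the tool force was back to zero. I did not re-photograph the whole bench, so the driver and the two look-alike bolts were last seen in place earlier.

**Where readings disagreed:** two estimates of the slot position differed by about 1.5 mm. I settled it with a close view of the foot beside the seat opening. The jaw tab's measured position changed by about 1 mm in y between views from different directions, and I could not tell whether that was a real shift.

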